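Free the bobbin jammed in the chute and load the winder

TASK

The large bobbin was put into the small bobbins' chute and is now jammed across the throat, under the clear guard. Push it back up the slope until it lies flat on the level loading tray, lift it out, and set it on the winder spindle that is still empty, all the way down on the drive disc. Leave the other two bobbins where they are.

Things in the scene. Friction and masses are not known exactly. Their poses are not given: they have to be found in the camera images.
- chute: Fixed plywood gravity chute for small bobbins. Origin on the bench under the line where throat meets lane; x points up the chute, y across, z up. Sloping sheet-metal floor (18 deg) at height 54.5 mm + 0.325 x, from the end stop (x = -100) to the crest (x = 95). Lane x < 0: 46 mm wide, open above. Throat x = 0 to 86 mm: guides 38 mm high that spread from 46 to 130 mm apart.
- crest (a point): Middle of the crest, where the slope ends and the level tray begins: x = 95 mm, z = 85.4 mm in the chute's frame. The polished floor is very slippery: a bobbin let go on the slope slides back down into the throat; on the level tray it stays, though it can glide on a little after a fast push.
- tray_mid (a point): Middle of the level loading tray's floor, x = 162.6 mm, z = 85.4 mm in the chute's frame. The tray runs from the crest to a back wall at x = 230 mm, is 130 mm wide inside, has walls 22 mm above its floor at the sides and back, and is open above.
- guard_mid (a point): Middle of the clear guard's top face, in the open slot. The guard covers the throat from x = -8 to 79 mm of the chute in two halves 3 mm thick, parallel to the slope, underside 38 mm and top 41 mm off its floor. The slot between them along the middle is 42 mm wide and open at both ends: a finger can run along it, but the large bobbin cannot be lifted out there.
- big_bobbin: The jammed large bobbin, loose: black plastic, two flanges 62 mm in diameter and 4 mm thick, barrel 36 mm, overall length 34 mm, bore 21 mm right through, about 90 g. Origin at the centre of one flange's outer face (the lower one), z along its axis. It lies flat on the slope between the guides at about x = 24 mm of the chute.
- small_bobbin: Small bobbin, loose, flanges 40 mm in diameter, 34 mm long, lying flat at the low end of the lane against the end stop (it fills x = -100 to about -60 mm of the chute). Origin at the centre of its lower flange. To be left there.
- parked_bobbin: A second large bobbin, same as the jammed one, already on the spindle of the other winder head. Origin at the centre of its lower flange. To be left there.
- winder_a: The winder head whose spindle is empty: fixed grey housing 90 x 80 mm, 39 mm high, yaw varies; on top a drive disc 58 mm in diameter with its top 44 mm above the bench, and an upright steel spindle 15 mm in diameter that ends in a chamfered tip 94 mm above the bench (50 mm above the disc). Origin on the bench top below the spindle.
- winder_a_disc (a point): Point on the axis of the empty spindle, level with the top of its drive disc: the origin of a seated bobbin lies here.
- winder_b: The same winder head, carrying the parked bobbin. Origin on the bench top below its spindle.
Things that resemble listed ones, but are neither listed nor needed, are in the scene too. Leave any red look-alike of the winder_a alone.

How it is judged (in metres and radians):
On the way, in this order (a step that is already met when the one before it is completed fails the run):
1. the large bobbin has been pushed back up and lies flat on the level loading tray, its centre at least 113 mm up the chute's x (clear of the guard) (x of big_bobbin in the frame of chute between 0.113 and 0.215 m and z of big_bobbin in the frame of chute between 0.081 and 0.091 m and angle between big_bobbin's own z axis and vertical below 0.07 rad), for 0.2 s.
2. the large bobbin has been lifted out, 50 mm above the tray floor or more (z of big_bobbin in the frame of chute above 0.135 m), for 0.05 s.
At the end, for the whole second after the job is handed in: The large bobbin stands upright (within 4 degrees) and at rest on winder_a's spindle, its lower flange down on the drive disc (within 3 mm) and centred within 6 mm; the small bobbin and the parked bobbin are within 30 mm of where they started (horizontal distance between big_bobbin and winder_a_disc below 0.006 m and z of big_bobbin in the frame of winder_a_disc between -0.003 and 0.003 m and angle between big_bobbin's own z axis and vertical below 0.07 rad and linear speed of big_bobbin below 0.01 m/s and distance of each of small_bobbin, parked_bobbin from where it was at the start of the episode below 0.03 m); the robot touches nothing.
It fails at once if the small bobbin was moved more than 30 mm (distance of small_bobbin from where it was at the start of the episode above 0.03 m).
It fails at once if the parked bobbin was moved more than 30 mm (distance of parked_bobbin from where it was at the start of the episode above 0.03 m).
It also fails if it takes over 53 s, if anything falls off the work surface, if the arm or the gripper's body presses on something with over 40 N, if the wrist force passes 120 N, or if a joint passes its speed limit or range.

ROBOT

A 7-joint arm with a two-finger parallel gripper is mounted at the origin on a cart in front of the work surface, level with it; the furniture and walls round the work are solid. World frame = base frame: x ahead of the robot, y to its left, z up, the work surface at z = 0. Lengths are in m, angles in degrees, forces in N, time in s.
With the tool pointing down it reaches from about 0.425 to 0.925 m from the base axis. Payload 6.8 kg.
Tool frame: the origin (TCP) lies midway between the tips of the shut fingers; the grasp point (between the pads) lies 19 mm behind it; z points along the fingers, y is the direction in which the jaws open and shut (so a half turn about z gives the same grasp; the last joint's range is limited). The gripper opens to 88 mm and grips with 3 to 60 N. Pads are 20 mm wide; open, the fingers measure 115 mm over their backs; the gripper's body (75 mm by 178 mm) begins 61 mm behind the grasp point.
Start: joints at [-74.318, 27.33, 1.283, 89.118, -0.659, 63.558, -4.761], TCP at [0.251, 0.626, 0.19] pointing down, gripper open.
Joint ranges: [-169.35, 169.35], [-19.33, 120.38], [-80.79, 83.38], [13.8, 139.57], [-78.32, 258.32], [9.67, 109.79], [-169.56, 169.56]. Speed limits (degrees/s): [136.94, 136.94, 180, 180, 180, 180, 180].

INTERFACE

Orientations are given as a 3x3 rotation matrix whose columns are the frame's x, y, z axes.
In Python, from rig import arm gives the robot as it stands. The module is installed in compiled form; this text tells all that it offers.
- The arm moves only by the tool arm_command, never from a script. Its argument "moves" is a list of rows, each a list of 7 numbers: the shift along the world's x, y, z in m, then the turn, a rotation vector about the world's x, y, z in rad, then the opening in per cent of the stroke, from 0 (shut) to 100 (fully open). In form: [[tx, ty, tz, ax, ay, az, grip], ...]. A call has 1 to 12 rows; each row is the pose to reach, as a shift and turn from the pose commanded when the call began; what a row does not reach only later rows make up. A row lasts 1/12 s, in which the tool goes at most 41.7 mm and 7.16 degrees, less where a joint would pass 70% of its speed; a pose out of reach is approached as far as the arm can. A call with a gripper value outside its range is refused whole. The fingers move at their own pace and stop on an object; the grip force is fixed at half the most. Time passes only in rows, so rows that repeat a pose let the fingers close. It gives the time, the measured TCP pose, the force and the opening at its end, in the units of the state.
- arm.observe(): the state, without advancing time (a new reading comes with each control period).
- arm.capture(name): name is "scene" or "top" or "wrist"; returns the picture (384x512x3 uint8, red, green, blue); there is no depth.
- arm.camera_params(name): a dict with "vfov" (degrees; the focal length in pixels is half the picture's height over the tangent of half this angle, whatever the lens; pixels are square), "cx", "cy" (the principal point, pixels), "R" (3x3) and "t" (3): a world point X has camera coordinates R X + t. Camera axes: x right, y down, z forward; pixel columns grow to the right and rows downward; lengths in m; the calibration is good to about 2 mm. A picture is of the moment at which its call begins: read the wrist's pose just before it. camera_params takes no time and is no camera call; for the wrist camera it gives the pose at the moment of the call.
- arm.hand_in(): hands the job in, once; it reports no verdict.
The state is a dict: "clock": time; "joint_pos": joint angles; "dq": joint speeds; "effort": joint torques, N m; "eef_pos": TCP position; "orientation": TCP orientation; "ft_force": force on the tool from outside, world axes, zero at the start; "wrist_torque": the same for the moment, N m; "grip_width": finger opening in m.
Only numpy, scipy, OpenCV 4.12 (cv2) and the standard library are available. Lean on these libraries where they do the work, as an engineer would, in place of code of your own. Each camera call takes 0.05 s, during which the arm holds its last target.

## Working session

There is one attempt and no reset: what is moved stays moved. The work goes in short steps, Python scripts to look and compute and a tool call to move; the robot and the scene stay as the last step left them, time stands still between calls to the robot, and variables do not carry over. Pictures are saved under pics/ and viewed, and the job is handed in when it is done.

Besides the shell and the picture viewer there is one more tool, called after "Emit:" by a JSON object that holds its "api" and its "payload". arm_command: Moves the arm, as the interface text tells. Its arguments: {"type":"object","properties":{"moves":{"type":"array"}},"required":["moves"]}

```bash
mkdir -p pics; ls; python3 - <<'E'
from rig import arm
import cv2,numpy as np
s=arm.observe();print(s)
for n in ["scene","top","wrist"]:
    p=arm.camera_params(n);print(n,p)
    im=arm.capture(n);cv2.imwrite(f"pics/{n}0.png",im[:,:,::-1])
E
```

```text
pics
{'clock': 0.0, 'joint_pos': array([-74.32011432,  27.37266875,   1.27906289,  89.17440259,
        -0.6567552 ,  63.55659089,  -4.75944311]), 'dq': array([ 0.04064919,  0.00932406, -0.03642697, -0.0741429 ,  0.04248834,
        0.02526956,  0.0208505 ]), 'effort': array([-1.43083846e-03, -5.82856178e+01,  1.53403781e+00, -2.72609514e+01,
       -5.44081628e-02,  1.71478023e-02,  1.92060029e-04]), 'eef_pos': array([0.25126509, 0.62582831, 0.18894685]), 'orientation': array([[-9.28040027e-01,  3.72480163e-01, -4.86303925e-04],
       [ 3.72480451e-01,  9.28038643e-01, -1.60935387e-03],
       [-1.48143557e-04, -1.67468351e-03, -9.99998587e-01]]), 'ft_force': array([0.0148376 , 0.61370285, 0.94124272]), 'wrist_torque': array([ 0.02033208,  0.02932974, -0.01365985]), 'grip_width': 0.08816736447760995}
scene {'vfov': 46.13598038730757, 'cx': 257.7513893919782, 'cy': 186.74014956840975, 'R': array([[ 0.82041306, -0.57130797,  0.02301326],
       [-0.32727263, -0.50221431, -0.80042077],
       [ 0.46884436,  0.64914405, -0.59899664]]), 't': array([-0.44085622,  0.25517453,  0.89489525])}
top {'vfov': 54.35341258640001, 'cx': 260.0756361437141, 'cy': 194.487457303637, 'R': array([[ 0.00538646, -0.99978287, -0.02012975],
       [-0.98155414, -0.00143903, -0.19117899],
       [ 0.19110851,  0.02078821, -0.98134876]]), 't': array([0.00255462, 0.54677447, 1.08328868])}
wrist {'vfov': 67.51173349996877, 'cx': 255.9719876880903, 'cy': 193.6342394124081, 'R': array([[ 0.37209811,  0.92819109, -0.00207302],
       [ 0.8845591 , -0.3539282 ,  0.30379274],
       [ 0.28124401, -0.11487441, -0.95273589]]), 't': array([-0.67502065, -0.03744498,  0.39263678])}
```

View pics/scene0.png

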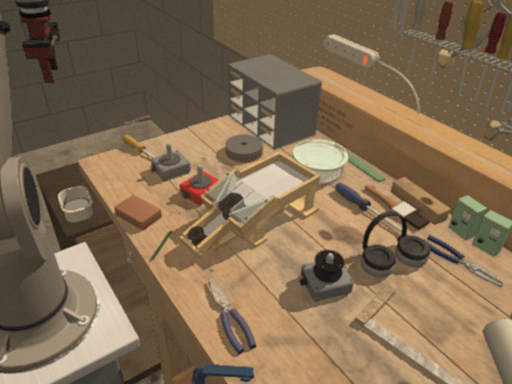

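View pics/top0.png

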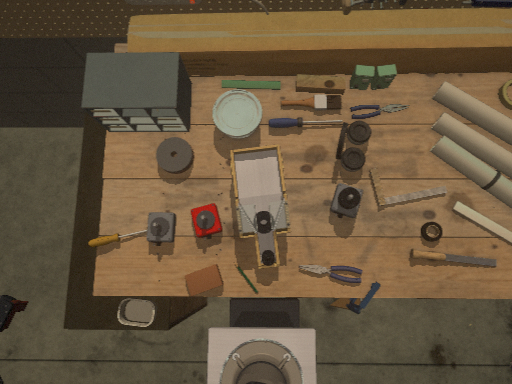

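View pics/wrist0.png

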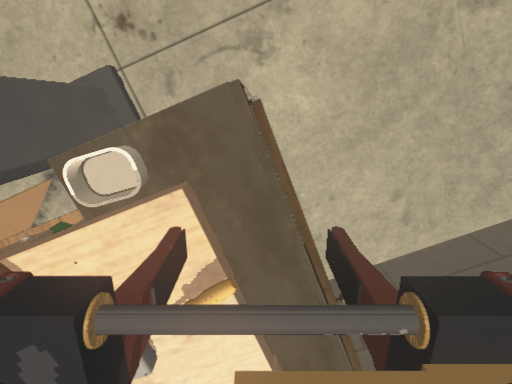

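Candidates in the top image: the empty spindle is either the grey head (161,227) or the red look-alike (207,221). The grey head (346,200) carries the parked bobbin. Large bobbins are the jammed one (263,220) and the parked one (346,200). The small bobbin is at (268,258), and the grey coil (175,155) is irrelevant. I choose the grey head at (161,227) as winder_a and the bobbin at (263,220). Next I'll check both in close crops.

```bash
python3 - <<'E'
import cv2
t=cv2.imread("pics/top0.png");s=cv2.imread("pics/scene0.png")
cv2.imwrite("pics/c1.png",cv2.resize(t[140:275,220:310],None,fx=4.4,fy=4.4,interpolation=cv2.INTER_CUBIC))
cv2.imwrite("pics/c2.png",cv2.resize(t[195:255,130:235],None,fx=7,fy=7,interpolation=cv2.INTER_CUBIC))
cv2.imwrite("pics/c3.png",cv2.resize(s[140:255,140:330],None,fx=4.2,fy=4.2,interpolation=cv2.INTER_CUBIC))
E
```

```text
(no output)
```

View pics/c1.png

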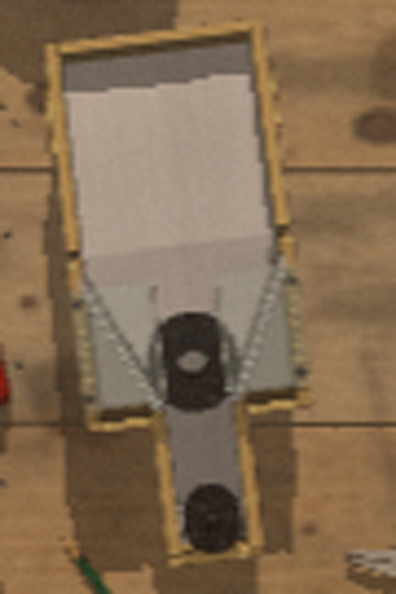

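View pics/c2.png

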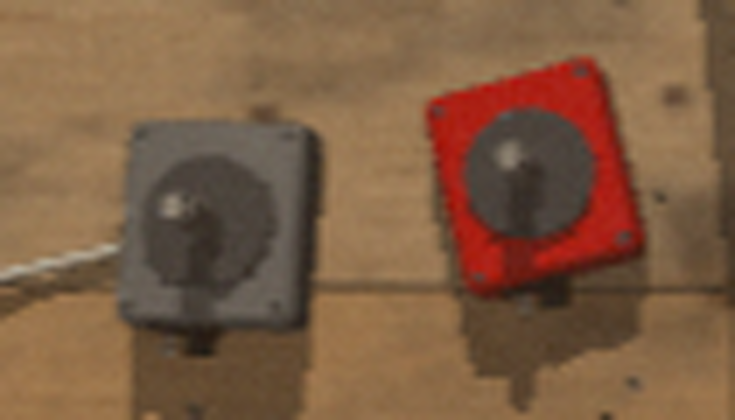

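View pics/c3.png

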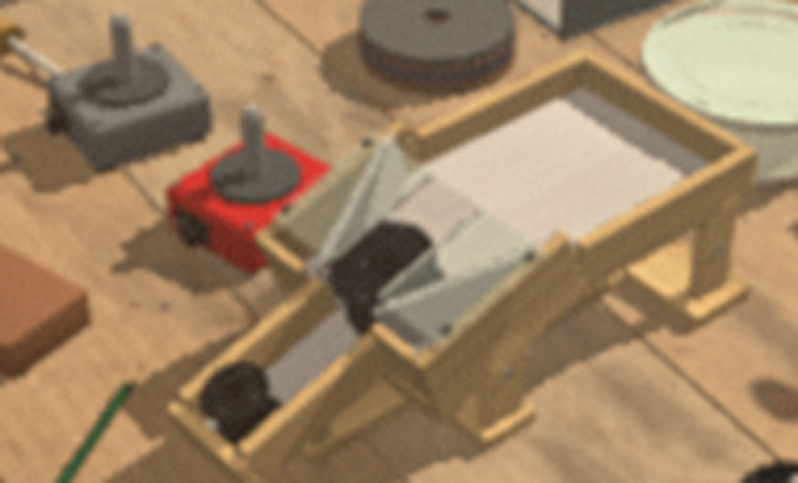

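The grey head has a bare spindle with tip at c2 (177,203). The red one is the look-alike. The black 62 mm bobbin sits in the throat, with its bore at c1 (191,360). Now I'll fit the poses.

```bash
cat > h.py <<'E'
import numpy as np
from rig import arm
def cam(n):
    p=arm.camera_params(n);p['f']=192/np.tan(np.radians(p['vfov']/2));return p
def proj(p,X):
    c=np.asarray(X)@p['R'].T+p['t'];return np.stack([p['f']*c[...,0]/c[...,2]+p['cx'],p['f']*c[...,1]/c[...,2]+p['cy']],-1)
def back(p,uv,z):
    d=p['R'].T@np.array([(uv[0]-p['cx'])/p['f'],(uv[1]-p['cy'])/p['f'],1]);C=-p['R'].T@p['t'];return C+d*(z-C[2])/d[2]
def tri(obs):
    A=np.zeros((3,3));b=np.zeros(3)
    for p,uv in obs:
        d=p['R'].T@np.array([(uv[0]-p['cx'])/p['f'],(uv[1]-p['cy'])/p['f'],1]);d/=np.linalg.norm(d);C=-p['R'].T@p['t'];M=np.eye(3)-np.outer(d,d);A+=M;b+=M@C
    return np.linalg.solve(A,b)
E
python3 - <<'E'
from h import *
from scipy.optimize import least_squares
T=cam("top");S=cam("scene")
c1=lambda u,v:(220+(u+.5)/4.4-.5,140+(v+.5)/4.4-.5)
c2=lambda u,v:(130+(u+.5)/7-.5,195+(v+.5)/7-.5)
c3=lambda u,v:(140+(u+.5)/4.2-.5,140+(v+.5)/4.2-.5)
print("camT",-T['R'].T@T['t'],"camS",-S['R'].T@S['t'])
print("tip top z.094",back(T,c2(177,203),.092),"disc",back(T,c2(209,222),.044))
print("tip tri",tri([(T,c2(177,203)),(S,c3(121,20))]), "scene disc",back(S,c3(124,82),.044))
# chute: model pts
M=[(.230,.065,.1074),(.230,-.065,.1074),(.095,.065,.0854),(.095,-.065,.0854)]
obs=[(T,c1(62,57),0),(T,c1(248,43),1),(T,c1(85,257),2),(T,c1(270,238),3),(S,c3(583,72),0),(S,c3(735,158),1)]
def X(q,m):
    c,s=np.cos(q[2]),np.sin(q[2]);m=np.array(m);return np.array([q[0]+c*m[0]-s*m[1],q[1]+s*m[0]+c*m[1],m[2]])
f=lambda q:np.concatenate([proj(p,X(q,M[i]))-np.array(uv) for p,uv,i in obs])
r=least_squares(f,[.5,0,0],loss='soft_l1');print(r.x,np.degrees(r.x[2]));print(r.fun.reshape(-1,2).round(1))
# small bobbin centre
q=r.x
sm=[-.080,0,.0545-.026+.034*.95];print('small pred',proj(T,X(q,sm)),c1(212,517),proj(S,X(q,sm)))
import cv2
for p,n in((T,"top"),(S,"scene")):
    im=cv2.resize(cv2.imread(f"pics/{n}0.png"),None,fx=4,fy=4,interpolation=cv2.INTER_CUBIC)
    fl=lambda x:.0545+.325*x
    segs=[[(.095,.065,.0854),(.095,-.065,.0854)],[(.23,.065,.1074),(.23,-.065,.1074)],[(.095,.065,.1074),(.23,.065,.1074)],[(.095,-.065,.1074),(.23,-.065,.1074)],
     [(0,.023,fl(0)+.04),(.086,.065,fl(.086)+.04)],[(0,-.023,fl(0)+.04),(.086,-.065,fl(.086)+.04)],[(-.1,.023,fl(-.1)),(-.1,-.023,fl(-.1))],
     [(-.008,.021,fl(-.008)+.043),(.079,.021,fl(.079)+.043)],[(-.008,-.021,fl(-.008)+.043),(.079,-.021,fl(.079)+.043)]]
    for a,b in segs:
        a,b=[tuple(int(v) for v in (proj(p,X(q,m))+.5)*4) for m in(a,b)];cv2.line(im,a,b,(0,255,0),1)
    sl=np.arctan(.325);bc=np.array([.024,0,fl(.024)]);n=np.array([-np.sin(sl),0,np.cos(sl)]);e=np.array([np.cos(sl),0,np.sin(sl)])
    pts=[((proj(p,X(q,bc+.034*n+.031*(np.cos(t)*e+np.sin(t)*np.array([0,1,0]))))+.5)*4).astype(int) for t in np.linspace(0,6.28,40)]
    cv2.polylines(im,[np.array(pts)],True,(0,0,255),1)
    im=im[560:1100,820:1300] if n=="top" else im[560:1020,680:1340]
    cv2.imwrite(f"pics/o_{n}.png",im)
E
```

```text
camT [ 0.32964929 -0.01917875  1.16766722] camS [ 0.02562925 -0.70462829  0.75043179]
tip top z.094 [0.45263659 0.30874257 0.092     ] disc [0.44991944 0.30895861 0.044     ]
tip tri [0.45110729 0.31125754 0.08676657] scene disc [0.44301374 0.30455641 0.044     ]
[ 0.43867706 -0.00533516  0.1017926 ] 5.832286577583028
[[-0.3  0.5]
 [ 1.2 -0.7]
 [-1.   1. ]
 [ 0.9  1. ]
 [ 0.7 -3.5]
 [ 0.2 -1.8]]
small pred [265.80396444 257.05752298] (267.79545454545456, 257.1136363636364) [197.01308121 229.14060531]Traceback (most recent call last):
  File "<stdin>", line 32, in <module>
ValueError: The truth value of an array with more than one element is ambiguous. Use a.any() or a.all()
```

```bash
cat >> h.py <<'E'
import cv2
def X(q,m):
    c,s=np.cos(q[2]),np.sin(q[2]);m=np.array(m);return np.array([q[0]+c*m[0]-s*m[1],q[1]+s*m[0]+c*m[1],m[2]])
fl=lambda x:.0545+.325*x
def overlay(p,im,q,bx=.024,k=4):
    im=cv2.resize(im,None,fx=k,fy=k,interpolation=cv2.INTER_CUBIC)
    segs=[[(.095,.065,.0854),(.095,-.065,.0854)],[(.23,.065,.1074),(.23,-.065,.1074)],[(.095,.065,.1074),(.23,.065,.1074)],[(.095,-.065,.1074),(.23,-.065,.1074)],
     [(0,.023,fl(0)+.04),(.086,.065,fl(.086)+.04)],[(0,-.023,fl(0)+.04),(.086,-.065,fl(.086)+.04)],[(-.1,.023,fl(-.1)),(-.1,-.023,fl(-.1))],
     [(-.008,.021,fl(-.008)+.043),(.079,.021,fl(.079)+.043)],[(-.008,-.021,fl(-.008)+.043),(.079,-.021,fl(.079)+.043)]]
    for a,b in segs:
        a,b=[tuple(int(v) for v in (proj(p,X(q,m))+.5)*k) for m in(a,b)];cv2.line(im,a,b,(0,255,0),1)
    sl=np.arctan(.325);n=np.array([-np.sin(sl),0,np.cos(sl)]);e=np.array([np.cos(sl),0,np.sin(sl)])
    for x,r in((bx,.031),(-.080,.020)):
        bc=np.array([x,0,fl(x)])
        pts=[((proj(p,X(q,bc+.034*n+r*(np.cos(t)*e+np.sin(t)*np.array([0,1,0]))))+.5)*k).astype(int) for t in np.linspace(0,6.28,40)]
        cv2.polylines(im,[np.array(pts)],True,(0,0,255),1)
    return im
E
python3 - <<'E'
from h import *
q=[.4387,-.0053,.1018]
cv2.imwrite("pics/o_top.png",overlay(cam("top"),cv2.imread("pics/top0.png"),q)[560:1100,820:1300])
cv2.imwrite("pics/o_scene.png",overlay(cam("scene"),cv2.imread("pics/scene0.png"),q)[560:1020,680:1340])
E
```

```text
(no output)
```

View pics/o_top.png

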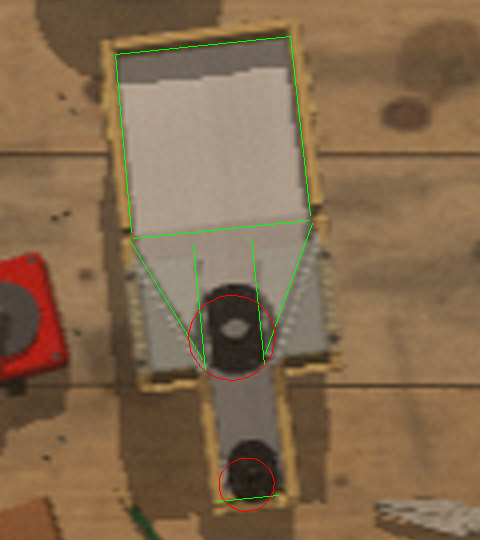

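View pics/o_scene.png

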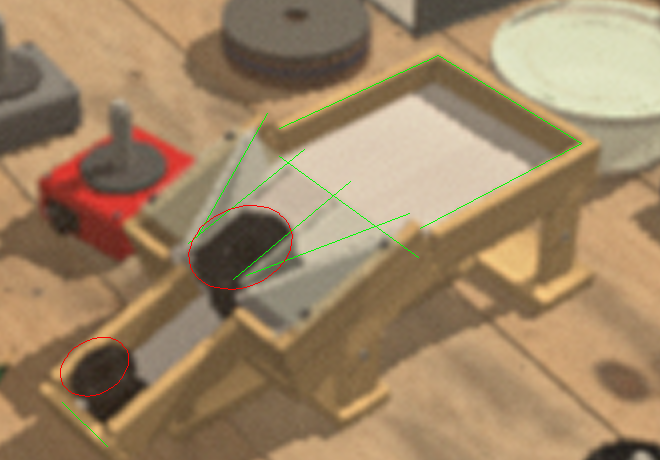

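```bash
python3 - <<'E'
from h import *
from scipy.optimize import least_squares
T=cam("top");W=cam("wrist")
cc=lambda u,v:((820+u+.5)/4-.5,(560+v+.5)/4-.5)
# model pts with lane inner edges at wall top? use rim edges of tray & crest & small-bobbin/big bobbin centres (y only)
M=[(.230,.065,.1074),(.230,-.065,.1074),(.095,.065,.0854),(.095,-.065,.0854)]
sl=np.arctan(.325);n=np.array([-np.sin(sl),0,np.cos(sl)])
M.append(np.array([-.080,0,fl(-.08)])+.034*n)
obs=[(cc(115,54),0),(cc(291,37),1),(cc(132,234),2),(cc(313,218),3),(cc(252,468),4)]
f=lambda q:np.concatenate([proj(T,X(q,M[i]))-np.array(uv) for uv,i in obs])
r=least_squares(f,[.44,0,.1],loss='soft_l1');q=r.x;print(q,np.degrees(q[2]));print(r.fun.reshape(-1,2).round(1))
print("big bore->z", back(T,cc(236,328),fl(.024)+.0323))
for m in [(.0135,0,.08),(.024,0,.06),(.1626,0,.0854)]: print(X(q,m))
s=arm.observe();C=-W['R'].T@W['t'];print("cam in tool",s['orientation'].T@(C-s['eef_pos']),"cam axis in tool",s['orientation'].T@W['R'][2])
E
```

```text
[ 0.44086369 -0.00800342  0.11283544] 6.46499452252353
[[ 0.2 -0.5]
 [-0.2 -1. ]
 [ 0.9  0.5]
 [-0.5 -0.3]
 [-0.2  3.3]]
big bore->z [ 0.45893659 -0.00711073  0.0946    ]
[ 0.45427784 -0.00648337  0.08      ]
[ 0.46471107 -0.00530111  0.06      ]
[0.60242968 0.01030472 0.0854    ]
cam in tool [ 0.08394304  0.00102718 -0.19505185] cam axis in tool [-3.03706530e-01 -3.53865320e-04  9.52765563e-01]
```

Emit:
{"api": "arm_command", "payload": {"moves": [[0.249,-0.626,0.07,0,0,-1.076,100],[0.249,-0.626,0.07,0,0,-1.076,100],[0.249,-0.626,0.07,0,0,-1.076,100],[0.249,-0.626,0.07,0,0,-1.076,100],[0.249,-0.626,0.07,0,0,-1.076,100],[0.249,-0.626,0.07,0,0,-1.076,100],[0.249,-0.626,0.07,0,0,-1.076,100],[0.249,-0.626,0.07,0,0,-1.076,100],[0.249,-0.626,0.07,0,0,-1.076,100],[0.249,-0.626,0.07,0,0,-1.076,100],[0.249,-0.626,0.07,0,0,-1.076,100],[0.249,-0.626,0.07,0,0,-1.076,100]]}}

```text
clock: 1.15
eef_pos: [0.4354, 0.1622, 0.2418]
orientation: [[-0.113, 0.994, -0.0], [0.994, 0.113, 0.0], [0.0, 0.0, -1.0]]
ft_force: [0.4, -0.7, 0.3]
grip_width: 0.0879
```

```bash
python3 - <<'E'
from h import *
p=cam("wrist");im=arm.capture("wrist")[:,:,::-1];np.savez("w1.npz",**p);cv2.imwrite("pics/w1.png",im)
print(proj(p,np.array([.4525,.309,.092])))
E
```

```text
[286.70436785  44.70318465]
```

View pics/w1.png

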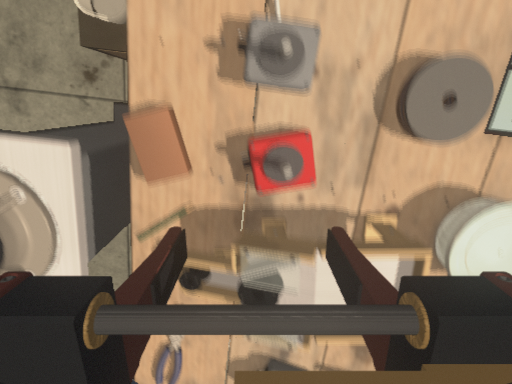

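Emit:
{"api": "arm_command", "payload": {"moves": [[0.065,-0.162,0.018,0,0,0,85],[0.065,-0.162,0.018,0,0,0,85],[0.065,-0.162,0.018,0,0,0,85],[0.065,-0.162,0.018,0,0,0,85],[0.065,-0.162,0.018,0,0,0,85],[0.065,-0.162,0.018,0,0,0,85]]}}

```text
clock: 1.7
eef_pos: [0.5011, -0.001, 0.2599]
orientation: [[-0.106, 0.994, 0.001], [0.994, 0.106, -0.001], [-0.001, 0.001, -1.0]]
ft_force: [-0.2, -0.0, 0.1]
grip_width: 0.0747
```

```bash
python3 - <<'E'
from h import *
q=[.4409,-.008,.1128]
s=arm.observe();print(s['eef_pos'],s['orientation'].round(4),s['joint_pos'].round(1),s['grip_width'])
p=cam("wrist");im=arm.capture("wrist")[:,:,::-1];np.savez("w2.npz",**p);cv2.imwrite("pics/w2.png",im)
o=overlay(p,np.ascontiguousarray(im),q,k=1.5);cv2.imwrite("pics/w2o.png",o)
E
```

```text
[ 0.50105318 -0.00104878  0.2598872 ] [[-1.062e-01  9.943e-01  1.000e-03]
 [ 9.943e-01  1.062e-01 -9.000e-04]
 [-1.000e-03  9.000e-04 -1.000e+00]] [-39.    7.   35.6 109.3  -4.4  65.1   4.3] 0.07472018342546649
```

View pics/w2o.png

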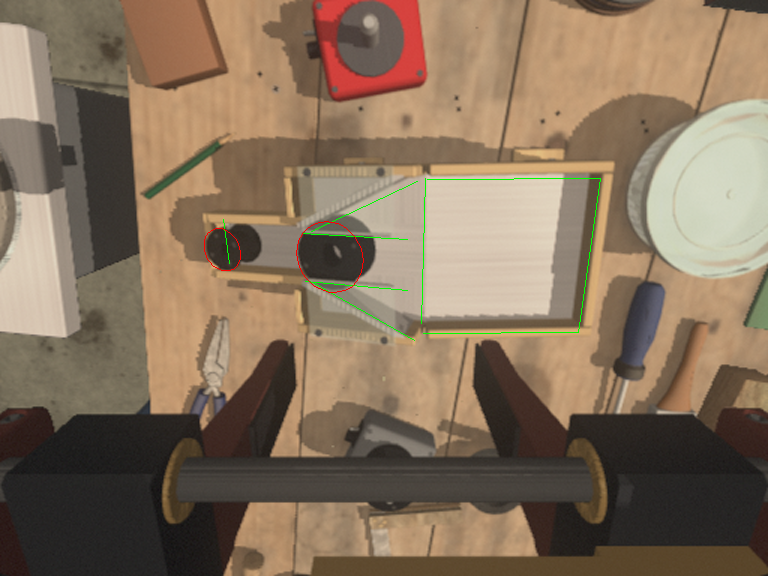

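Tray outline, slot lines and bobbin flange (rim left edge at (297,255)) agree with the fit to about 2 mm. I'll straddle the bobbin along the chute's x: one finger in the lane below it, the other in the slot ahead of it.

Emit:
{"api": "arm_command", "payload": {"moves": [[-0.043,-0.005,-0.04,0,0,0.005,85],[-0.043,-0.005,-0.08,0,0,0.005,85],[-0.043,-0.005,-0.12,0,0,0.005,85],[-0.043,-0.005,-0.12,0,0,0.005,85],[-0.043,-0.005,-0.12,0,0,0.005,85]]}}

```text
clock: 2.17
eef_pos: [0.4545, -0.0012, 0.1373]
orientation: [[-0.12, 0.993, -0.006], [0.993, 0.12, -0.001], [-0.001, -0.006, -1.0]]
ft_force: [-0.3, 0.6, 0.8]
grip_width: 0.0748
```

```bash
python3 - <<'E'
from h import *
q=[.4409,-.008,.1128]
s=arm.observe();print(s['eef_pos'],s['joint_pos'].round(1),s['grip_width'],s['ft_force'])
d=s['eef_pos']-X(q,[0,0,0]);c,k=np.cos(q[2]),np.sin(q[2]);print("tcp in chute",c*d[0]+k*d[1],-k*d[0]+c*d[1])
for n in("wrist","scene"):
    p=cam(n);im=arm.capture(n)[:,:,::-1]
    o=overlay(p,np.ascontiguousarray(im),q,k=1.5 if n=="wrist" else 4);cv2.imwrite(f"pics/3{n}.png",o if n=="wrist" else o[480:1020,680:1340])
E
```

```text
[ 0.45451623 -0.00121785  0.1373367 ] [-37.7  11.4  34.2 122.8  -8.5  48.4   8.6] 0.07479280656654358 [-0.25677143  0.61540737  0.84847715]
tcp in chute 0.014293104726265875 0.0052063890980041695
```

View pics/3wrist.png

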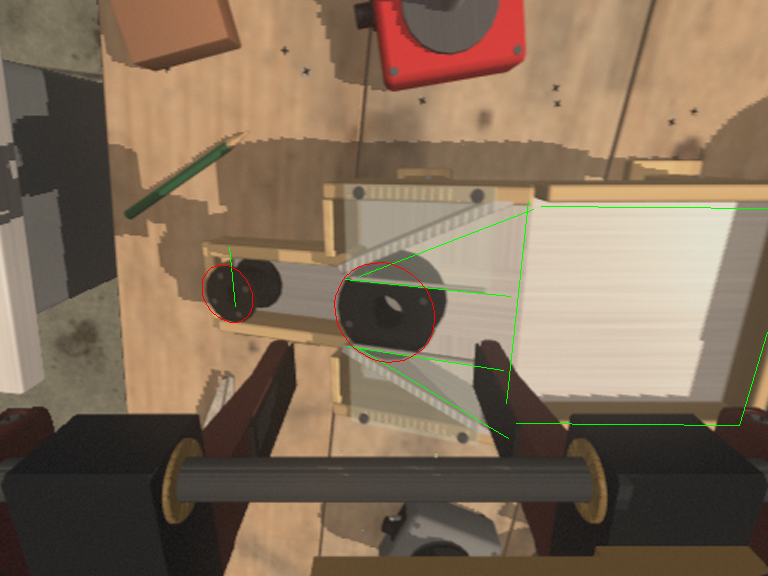

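View pics/3scene.png

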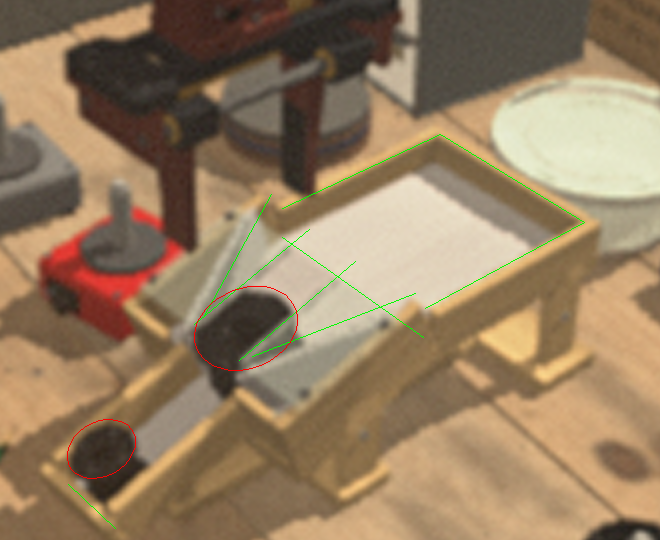

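Emit:
{"api": "arm_command", "payload": {"moves": [[0,0,0,0,0,0,85],[0,0,0,0,0,0,85]]}}

```text
clock: 2.43
eef_pos: [0.4592, -0.0021, 0.1414]
orientation: [[-0.118, 0.993, 0.003], [0.993, 0.118, 0.001], [0.001, 0.004, -1.0]]
ft_force: [-0.3, -0.1, 0.3]
grip_width: 0.0745
```

Emit:
{"api": "arm_command", "payload": {"moves": [[-0.0015,-0.003,-0.01,0,0,0,85],[-0.0015,-0.003,-0.02,0,0,0,85],[-0.0015,-0.003,-0.03,0,0,0,85],[-0.0015,-0.003,-0.035,0,0,0,85],[-0.0015,-0.003,-0.035,0,0,0,85],[-0.0015,-0.003,-0.035,0,0,0,85]]}}

```text
clock: 2.93
eef_pos: [0.4554, -0.0059, 0.104]
orientation: [[-0.117, 0.993, -0.001], [0.993, 0.117, -0.001], [-0.0, -0.001, -1.0]]
ft_force: [-0.1, -0.1, 0.5]
grip_width: 0.0745
```

```bash
cat >> h.py <<'E'
Q=[.4409,-.008,.1128]
def inch(P):
    d=np.asarray(P)-X(Q,[0,0,0]);c,k=np.cos(Q[2]),np.sin(Q[2]);return np.array([c*d[0]+k*d[1],-k*d[0]+c*d[1],d[2]])
def look(n,tag,crop=None,k=1.5):
    s=arm.observe();print(s['clock'],s['eef_pos'].round(4),"chute",inch(s['eef_pos']).round(4),s['grip_width'].round(4),s['ft_force'].round(1))
    p=cam(n);im=np.ascontiguousarray(arm.capture(n)[:,:,::-1])
    if crop: a,b,c,d=crop;im=im[a:b,c:d]
    cv2.imwrite(f"pics/{tag}.png",cv2.resize(im,None,fx=k,fy=k,interpolation=cv2.INTER_CUBIC))
    np.savez(tag+".npz",**p);return p
E
python3 - <<'E'
from h import *
look("wrist","w4");look("scene","s4",(100,280,150,350),4)
E
```

```text
Traceback (most recent call last):
  File "h.py", line 35, in look
    s=arm.observe();print(s['clock'],s['eef_pos'].round(4),"chute",inch(s['eef_pos']).round(4),s['grip_width'].round(4),s['ft_force'].round(1))
                                                                                               ^^^^^^^^^^^^^^^^^^^^^
AttributeError: 'float' object has no attribute 'round'
```

```bash
sed -i "s/s\['grip_width'\].round(4)/round(s['grip_width'],4)/" h.py
python3 - <<'E'
from h import *
look("wrist","w4");look("scene","s4",(100,280,150,350),4)
E
```

```text
2.9333 [ 0.4554 -0.0059  0.104 ] chute [0.0146 0.0004 0.104 ] 0.0745 [-0.1 -0.1  0.5]
2.9833 [ 0.4558 -0.0059  0.1044] chute [0.015  0.0005 0.1044] 0.0743 [0.4 1.  0. ]
```

View pics/w4.png

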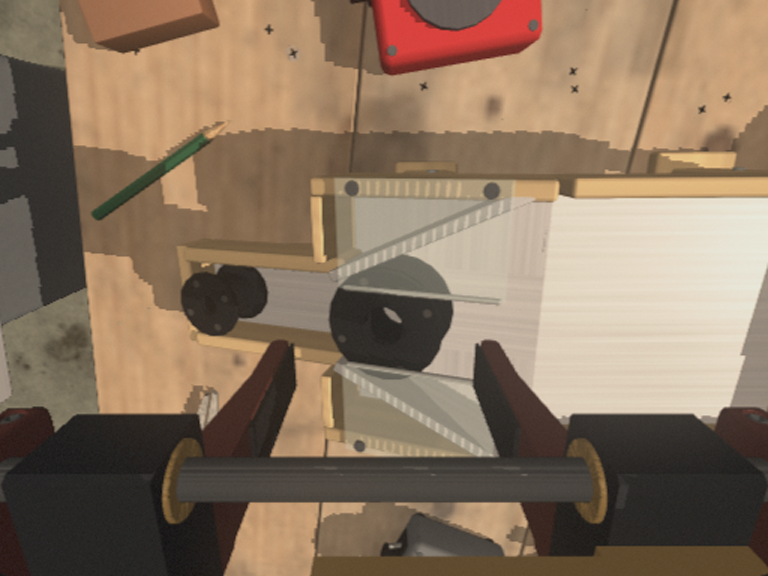

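View pics/s4.png

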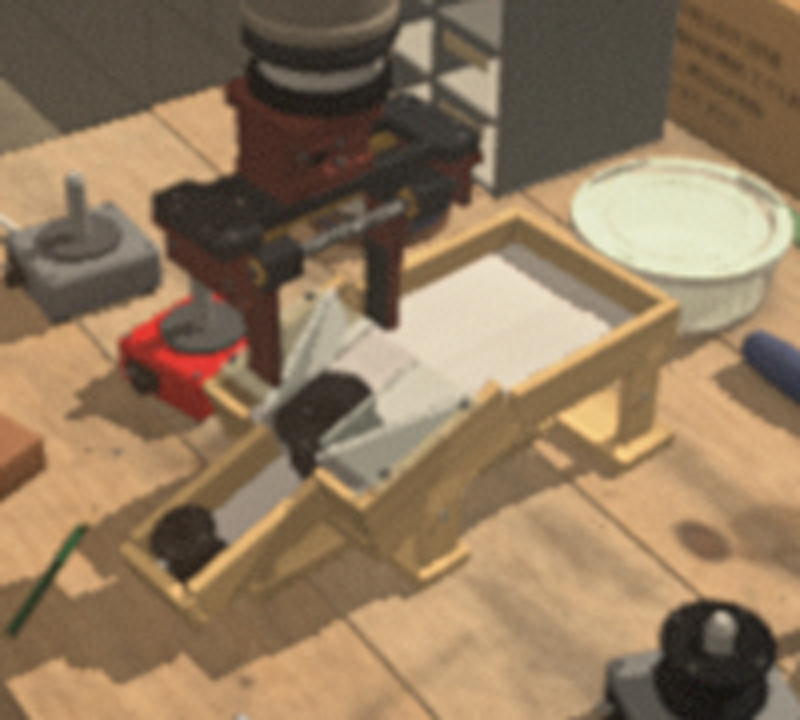

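```bash
python3 - <<'E'
from h import *
s=arm.observe();R=s['orientation'];P=s['eef_pos']
S=cam("scene");W=cam("wrist")
im=cv2.imread("pics/s4.png");w=cv2.imread("pics/w4.png")
for dy in(-.0373,.0373,-.05,.05):
  for dz in(0,-.019,-.034,-.06):
   for dx in(-.01,.01):
    x=P+R@np.array([dx,dy,dz]);col=(0,255,0) if dz==0 else (0,0,255) if dz>-.02 else(255,0,255) if dz>-.04 else (255,255,0)
    u=proj(S,x);cv2.circle(im,(int((u[0]-150+.5)*4),int((u[1]-100+.5)*4)),3,col,-1)
    u=proj(W,x);cv2.circle(w,(int((u[0]+.5)*1.5),int((u[1]+.5)*1.5)),3,col,-1)
cv2.imwrite("pics/s4b.png",im[200:520,100:560]);cv2.imwrite("pics/w4b.png",w[250:520])
E
```

```text
(no output)
```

View pics/s4b.png

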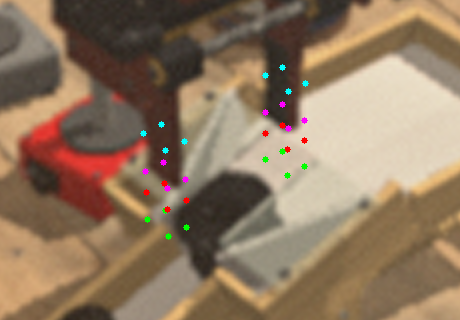

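View pics/w4b.png

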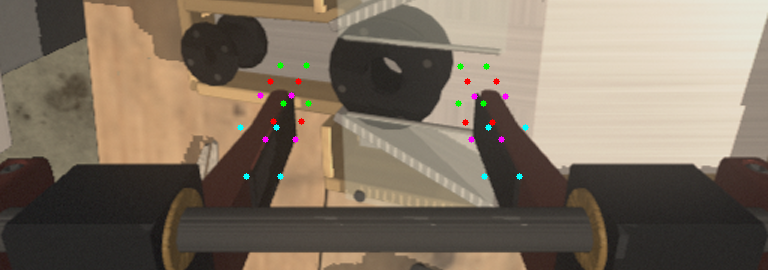

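Both views put the open fingertips about 25 mm behind the nominal TCP. I'll go down in stages and watch the pictures and the force.

Emit:
{"api": "arm_command", "payload": {"moves": [[0.002,0,-0.008,0,0,0,85],[0.002,0,-0.016,0,0,0,85],[0.002,0,-0.024,0,0,0,85],[0.002,0,-0.024,0,0,0,85],[0.002,0,-0.024,0,0,0,85]]}}

```text
clock: 3.45
eef_pos: [0.4571, -0.0059, 0.0798]
orientation: [[-0.117, 0.993, -0.002], [0.993, 0.117, -0.001], [-0.0, -0.002, -1.0]]
ft_force: [-1.0, -0.2, -0.1]
grip_width: 0.0748
```

```bash
python3 - <<'E'
from h import *
look("wrist","w5");look("scene","s5",(120,260,170,320),5)
E
```

```text
3.45 [ 0.4571 -0.0059  0.0798] chute [0.0164 0.0002 0.0798] 0.0748 [-1.  -0.2 -0.1]
3.5 [ 0.4575 -0.0059  0.0802] chute [0.0167 0.0002 0.0802] 0.0743 [-0.3  0.2  1.1]
```

View pics/w5.png

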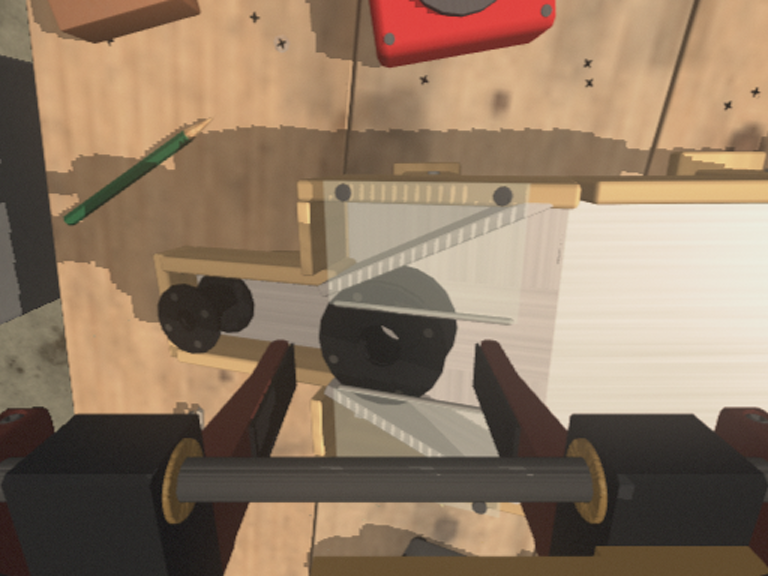

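View pics/s5.png

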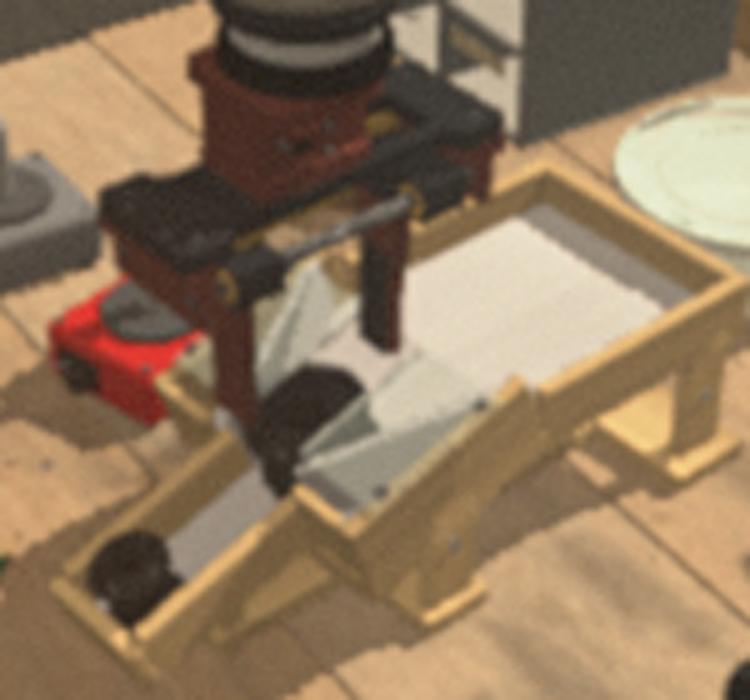

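Emit:
{"api": "arm_command", "payload": {"moves": [[0,0,-0.008,0,0,0,85],[0,0,-0.014,0,0,0,85],[0,0,-0.018,0,0,0,85],[0,0,-0.018,0,0,0,85],[0,0,-0.018,0,0,0,85]]}}

```text
clock: 3.97
eef_pos: [0.4575, -0.0058, 0.0622]
orientation: [[-0.118, 0.993, -0.001], [0.993, 0.118, -0.0], [-0.0, -0.001, -1.0]]
ft_force: [0.2, 0.4, -0.7]
grip_width: 0.0748
```

```bash
python3 - <<'E'
from h import *
look("wrist","w6");look("scene","s6",(120,260,170,320),5)
E
```

```text
3.9667 [ 0.4575 -0.0058  0.0622] chute [0.0167 0.0003 0.0622] 0.0748 [ 0.2  0.4 -0.7]
4.0167 [ 0.4577 -0.0058  0.0624] chute [0.0169 0.0003 0.0624] 0.0747 [ 0.3  0.2 -0.1]
```

View pics/w6.png

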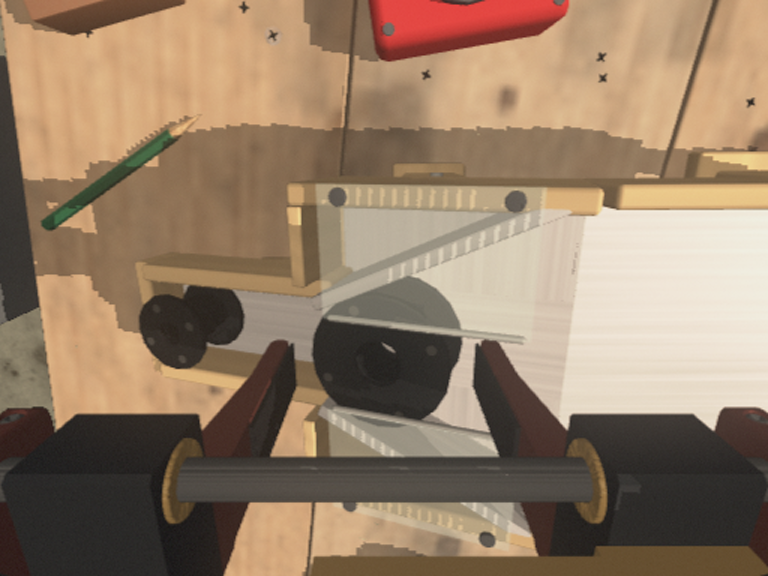

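View pics/s6.png

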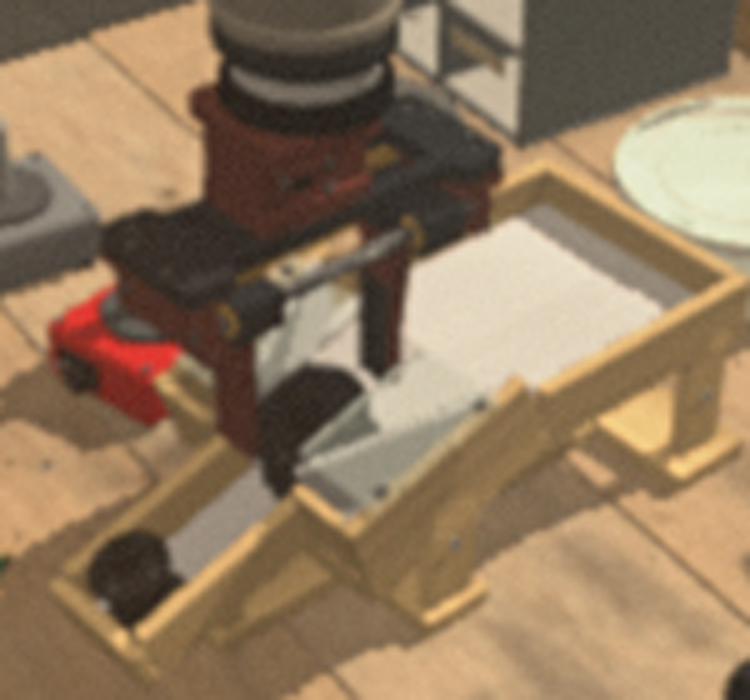

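Emit:
{"api": "arm_command", "payload": {"moves": [[0,0,-0.003,0,0,0,85],[0,0,-0.006,0,0,0,85],[0,0,-0.006,0,0,0,85]]}}

```text
clock: 4.32
eef_pos: [0.4575, -0.0057, 0.0561]
orientation: [[-0.118, 0.993, -0.001], [0.993, 0.118, -0.0], [-0.0, -0.001, -1.0]]
ft_force: [0.3, 0.3, 0.2]
grip_width: 0.0747
```

```bash
python3 - <<'E'
from h import *
look("wrist","w7");look("scene","s7",(150,250,190,290),7)
E
```

```text
4.3167 [ 0.4575 -0.0057  0.0561] chute [0.0168 0.0005 0.0561] 0.0747 [0.3 0.3 0.2]
4.3667 [ 0.4576 -0.0057  0.0563] chute [0.0168 0.0004 0.0563] 0.0747 [ 0.1  0.7 -0.7]
```

View pics/s7.png

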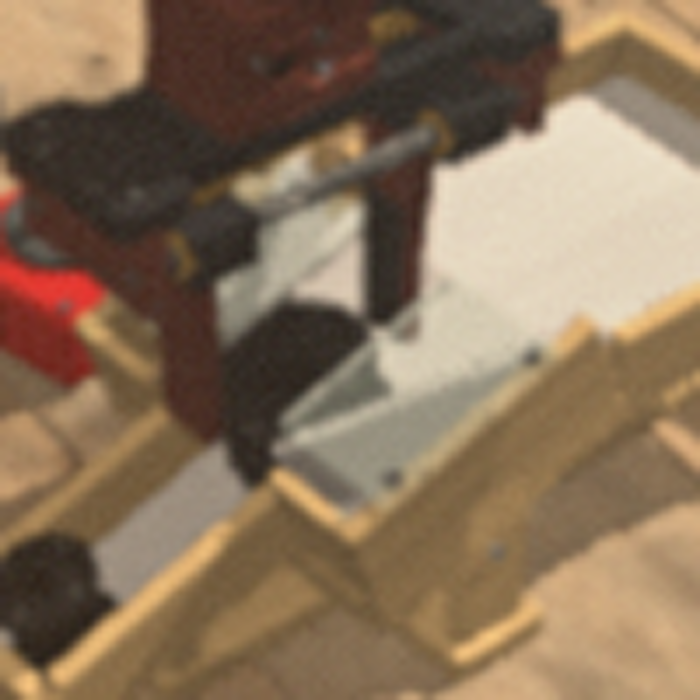

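Emit:
{"api": "arm_command", "payload": {"moves": [[0.005,0.0006,0.0016,0,0,0,85],[0.01,0.0011,0.0033,0,0,0,85],[0.015,0.0017,0.0049,0,0,0,85],[0.02,0.0023,0.0065,0,0,0,85],[0.025,0.0028,0.0081,0,0,0,85],[0.03,0.0034,0.0098,0,0,0,85]]}}

```text
clock: 4.92
eef_pos: [0.4886, -0.0022, 0.0666]
orientation: [[-0.118, 0.993, 0.0], [0.993, 0.118, -0.0], [-0.0, 0.0, -1.0]]
ft_force: [0.9, 0.6, -0.7]
grip_width: 0.0744
```

```bash
python3 - <<'E'
from h import *
look("wrist","w8");look("scene","s8",(150,250,190,290),7)
E
```

```text
4.9167 [ 0.4886 -0.0022  0.0666] chute [0.048  0.0004 0.0666] 0.0744 [ 0.9  0.6 -0.7]
4.9667 [ 0.4899 -0.002   0.067 ] chute [0.0493 0.0004 0.067 ] 0.0748 [-0.2  0.3  0.4]
```

View pics/s8.png

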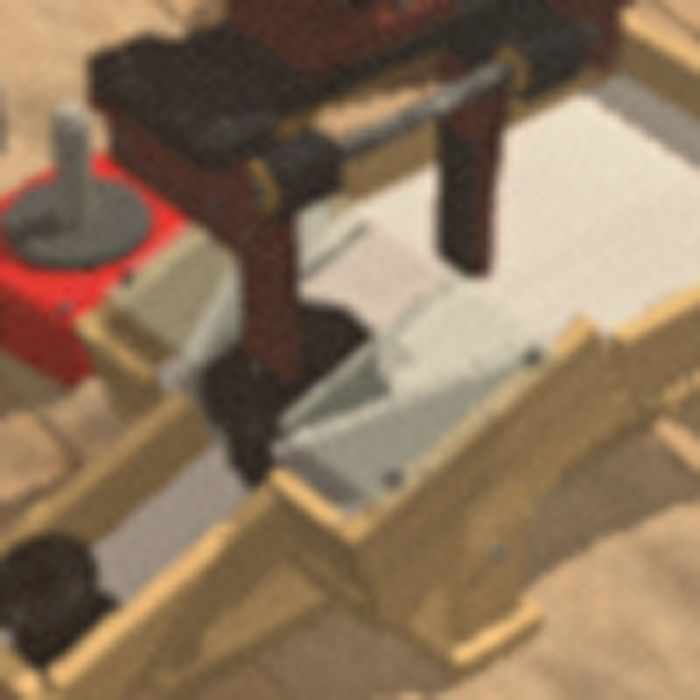

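View pics/w8.png

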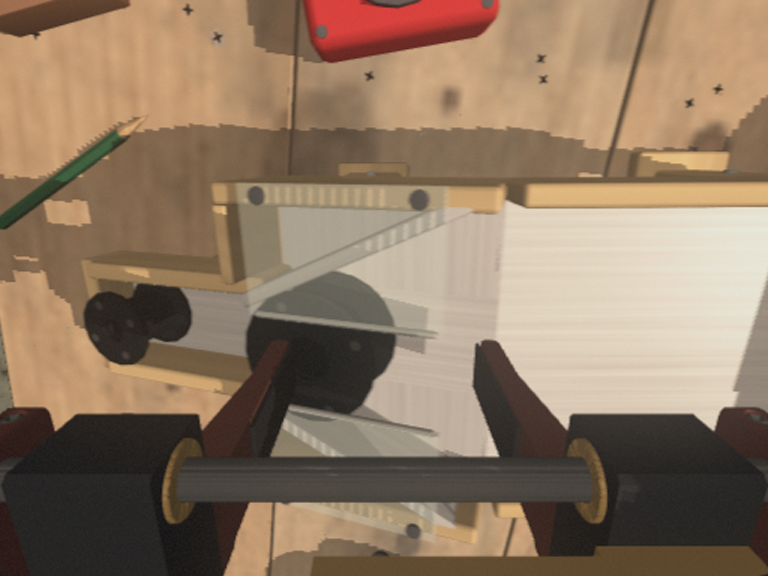

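The finger slid over the upper flange and the bobbin hasn't moved, so the open tips are even further back than I estimated. I'll lift clear and measure how the tip position depends on the opening.

Emit:
{"api": "arm_command", "payload": {"moves": [[0,0,0.03,0,0,0,85],[-0.005,0,0.07,0,0,0,60],[-0.01,0,0.11,0,0,0,40],[-0.01,0,0.11,0,0,0,0],[-0.01,0,0.11,0,0,0,0],[-0.01,0,0.11,0,0,0,0],[-0.01,0,0.11,0,0,0,0],[-0.01,0,0.11,0,0,0,0],[-0.01,0,0.11,0,0,0,0],[-0.01,0,0.11,0,0,0,0]]}}

```text
clock: 5.85
eef_pos: [0.4773, -0.0025, 0.1755]
orientation: [[-0.117, 0.993, -0.002], [0.993, 0.117, -0.001], [-0.001, -0.002, -1.0]]
ft_force: [-0.3, 0.0, 0.0]
grip_width: 0.0182
```

```bash
python3 - <<'E'
from h import *
W=look("wrist","w9");S=look("scene","s9",(60,220,160,320),4)
s=arm.observe();R=s['orientation'];P=s['eef_pos']
im=cv2.imread("pics/s9.png");w=cv2.imread("pics/w9.png")
for dz,col in((0,(0,255,0)),(-.019,(0,0,255)),(-.034,(255,0,255)),(-.08,(255,255,0))):
   for dx in(-.01,.01):
    x=P+R@np.array([dx,0,dz])
    u=proj(S,x);cv2.circle(im,(int((u[0]-160+.5)*4),int((u[1]-60+.5)*4)),3,col,-1)
    u=proj(W,x);cv2.circle(w,(int((u[0]+.5)*1.5),int((u[1]+.5)*1.5)),3,col,-1)
cv2.imwrite("pics/s9b.png",im);cv2.imwrite("pics/w9b.png",w)
E
```

```text
5.85 [ 0.4773 -0.0025  0.1755] chute [0.0368 0.0014 0.1755] 0.0182 [-0.3  0.   0. ]
5.9 [ 0.4775 -0.0025  0.1757] chute [0.037  0.0014 0.1757] 0.0143 [-0.7 -0.4 -0.4]
```

View pics/s9b.png

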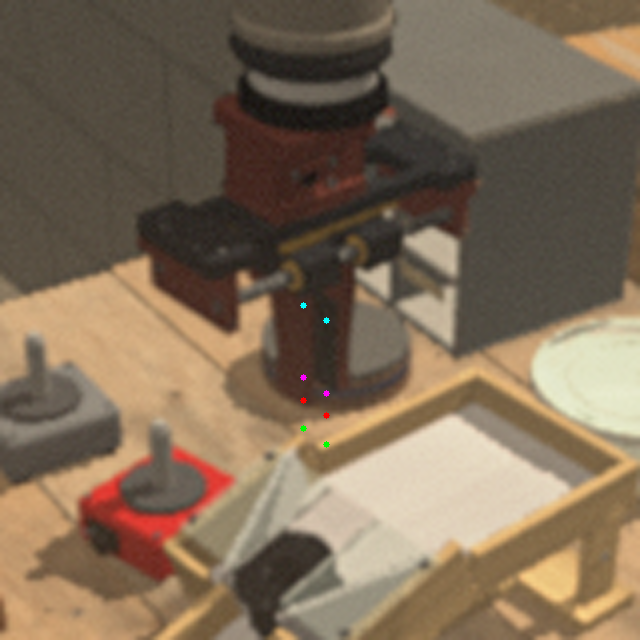

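View pics/w9b.png

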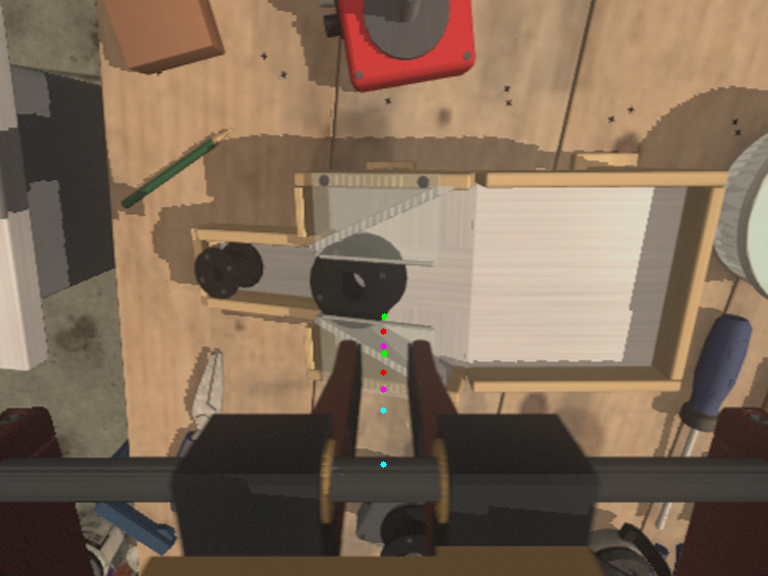

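The fingers slide straight and the real tips sit about 30 mm behind the reported TCP, which explains the miss. I'll work with that offset and tilt the tool 12° so the lower finger reaches well below the rim. First I'll test the tilted pose in free air.

Emit:
{"api": "arm_command", "payload": {"moves": [[-0.016,-0.003,0,0.012,-0.104,0,85],[-0.032,-0.005,0,0.0236,-0.208,0,85],[-0.032,-0.005,-0.014,0.0236,-0.208,0,85],[-0.032,-0.005,-0.028,0.0236,-0.208,0,85],[-0.032,-0.005,-0.028,0.0236,-0.208,0,85],[-0.032,-0.005,-0.028,0.0236,-0.208,0,85],[-0.032,-0.005,-0.028,0.0236,-0.208,0,85],[-0.032,-0.005,-0.028,0.0236,-0.208,0,85],[-0.032,-0.005,-0.028,0.0236,-0.208,0,85]]}}

```text
clock: 6.7
eef_pos: [0.4466, -0.0074, 0.1486]
orientation: [[-0.117, 0.971, 0.207], [0.993, 0.115, 0.023], [-0.002, 0.208, -0.978]]
ft_force: [-0.0, -0.8, 0.0]
grip_width: 0.0665
```

```bash
python3 - <<'E'
from h import *
s=arm.observe();print(s['joint_pos'].round(1),s['orientation'].round(3))
R=s['orientation'];P=s['eef_pos'];print("tip",inch(P-.032*R[:,2]).round(4), "zdir",(inch(P+R[:,2])-inch(P)).round(3))
look("wrist","w10")
E
```

```text
[-4.250e+01  1.000e-01  3.620e+01  1.325e+02 -1.000e-01  3.540e+01
  5.000e-01] [[-0.117  0.971  0.207]
 [ 0.993  0.115  0.023]
 [-0.002  0.208 -0.978]]
tip [-0.001  -0.      0.1799] zdir [ 0.208 -0.001 -0.978]
6.7 [ 0.4466 -0.0074  0.1486] chute [ 0.0057 -0.      0.1486] 0.0665 [-0.  -0.8  0. ]
```

View pics/w10.png

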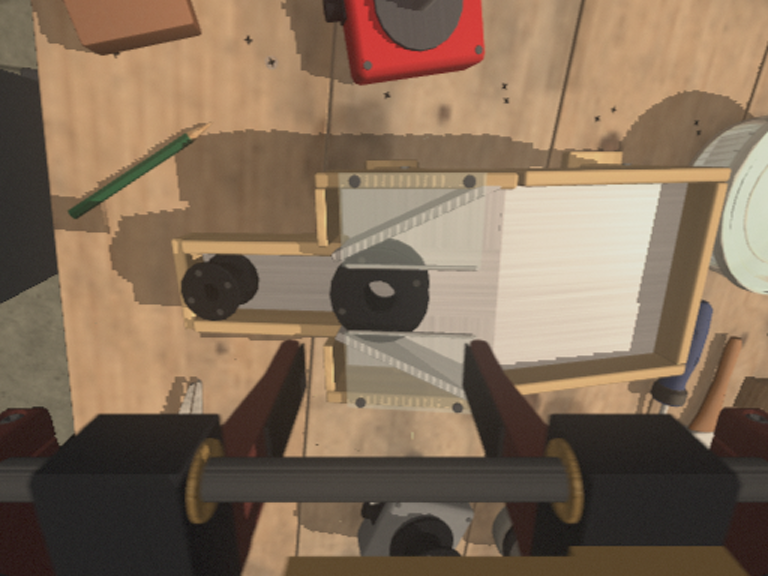

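Emit:
{"api": "arm_command", "payload": {"moves": [[0.004,0.0005,-0.02,0,0,0,85],[0.008,0.0009,-0.04,0,0,0,85],[0.012,0.0013,-0.06,0,0,0,85],[0.0147,0.0017,-0.074,0,0,0,85],[0.0147,0.0017,-0.074,0,0,0,85],[0.0147,0.0017,-0.074,0,0,0,85]]}}

```text
clock: 7.25
eef_pos: [0.4602, -0.0061, 0.0739]
orientation: [[-0.117, 0.972, 0.205], [0.993, 0.115, 0.022], [-0.002, 0.206, -0.979]]
ft_force: [0.3, 0.2, -0.2]
grip_width: 0.0749
```

```bash
cat >> h.py <<'E'
def tip():
    s=arm.observe();R=s['orientation'];P=s['eef_pos'];print("tip",inch(P-.032*R[:,2]).round(4), "zdir",(inch(P+R[:,2])-inch(P)).round(3),s['joint_pos'].round(1))
E
python3 - <<'E'
from h import *
tip()
look("wrist","w11");look("scene","s11",(130,250,180,300),6)
E
```

```text
tip [ 0.0128 -0.0002  0.1052] zdir [ 0.206 -0.001 -0.979] [-36.4  12.3  33.1 134.9 -17.5  23.8  17.5]
7.25 [ 0.4602 -0.0061  0.0739] chute [ 0.0194 -0.0003  0.0739] 0.0749 [ 0.3  0.2 -0.2]
7.3 [ 0.4607 -0.0059  0.0746] chute [ 0.0199 -0.0002  0.0746] 0.0743 [ 0.3 -0.4 -0.2]
```

View pics/w11.png

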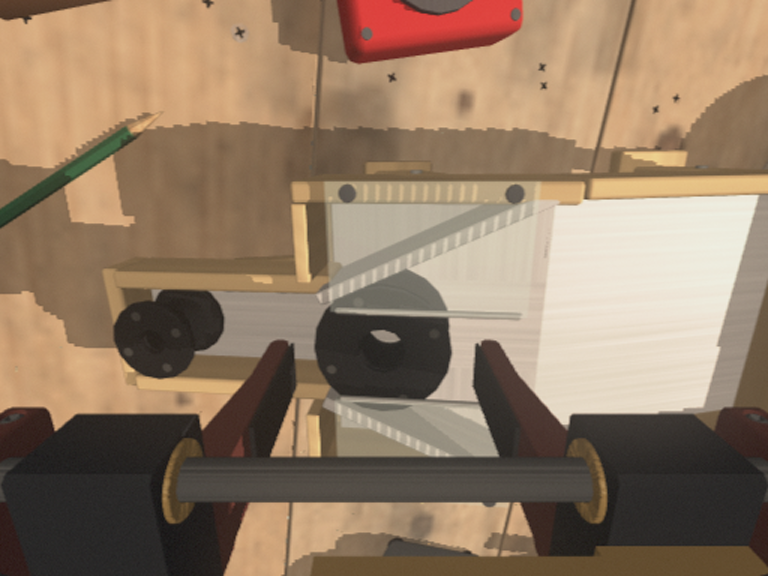

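View pics/s11.png

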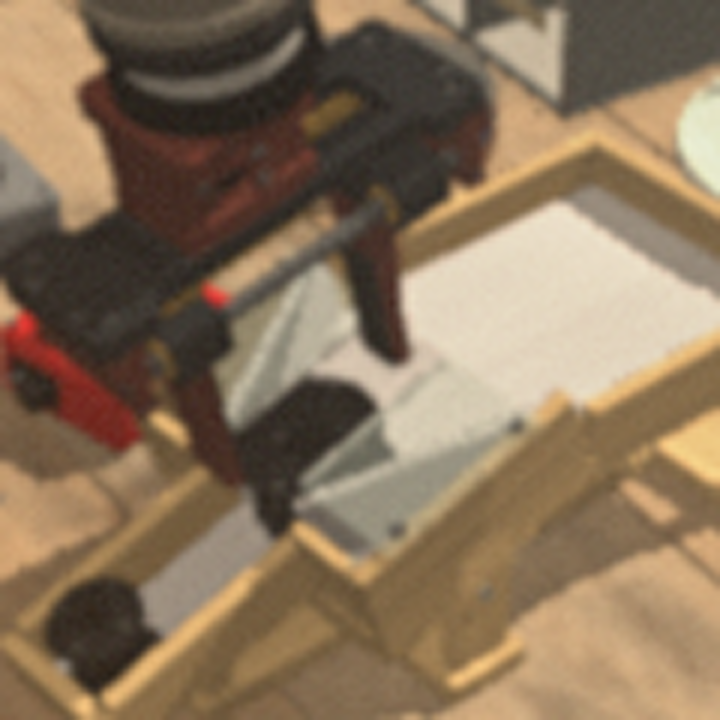

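Emit:
{"api": "arm_command", "payload": {"moves": [[0.002,0.0002,-0.009,0,0,0,85],[0.0044,0.0005,-0.018,0,0,0,85],[0.006,0.0007,-0.024,0,0,0,85],[0.0066,0.0007,-0.028,0,0,0,85],[0.0066,0.0007,-0.028,0,0,0,85]]}}

```text
clock: 7.77
eef_pos: [0.4672, -0.0048, 0.0463]
orientation: [[-0.118, 0.971, 0.207], [0.993, 0.115, 0.024], [-0.001, 0.208, -0.978]]
ft_force: [0.4, -0.2, 0.3]
grip_width: 0.0747
```

```bash
python3 - <<'E'
from h import *
tip()
look("wrist","w12");look("scene","s12",(130,250,180,300),6)
E
```

```text
tip [0.0198 0.0002 0.0776] zdir [ 0.208  0.    -0.978] [-31.3  16.4  28.  135.1 -23.9  19.8  23.4]
7.7667 [ 0.4672 -0.0048  0.0463] chute [0.0264 0.0002 0.0463] 0.0747 [ 0.4 -0.2  0.3]
7.8167 [ 0.4671 -0.0049  0.0465] chute [0.0264 0.0001 0.0465] 0.0749 [-0.1 -0.1 -0.8]
```

View pics/w12.png

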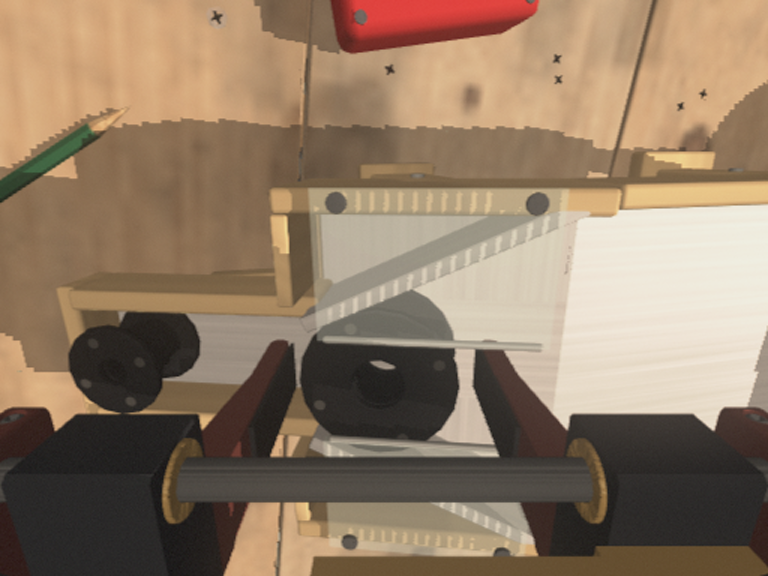

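View pics/s12.png

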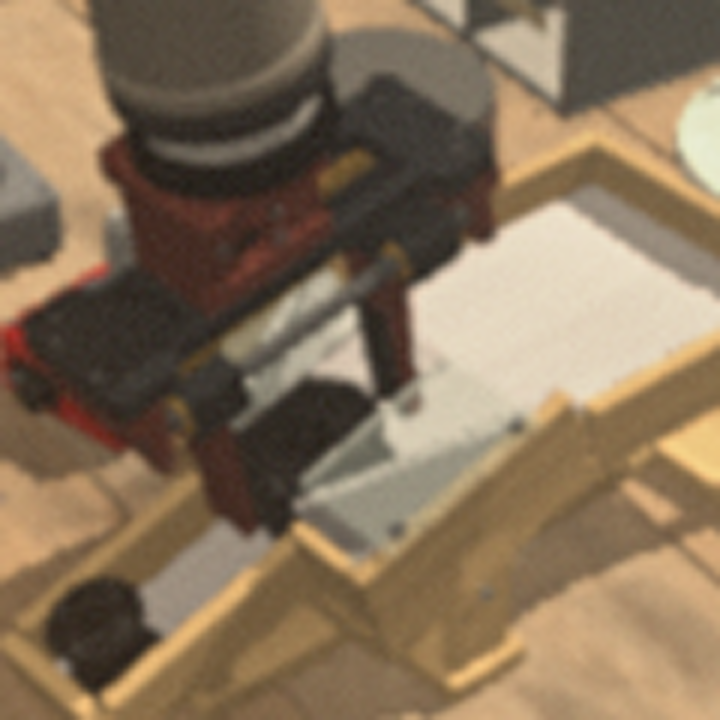

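Emit:
{"api": "arm_command", "payload": {"moves": [[0.005,0.0006,0.0016,0,0,0,85],[0.01,0.0011,0.0033,0,0,0,85],[0.015,0.0017,0.0049,0,0,0,85],[0.02,0.0023,0.0065,0,0,0,85],[0.025,0.0028,0.0081,0,0,0,85],[0.03,0.0034,0.0098,0,0,0,85]]}}

```text
clock: 8.37
eef_pos: [0.4977, -0.0014, 0.0564]
orientation: [[-0.118, 0.971, 0.207], [0.993, 0.115, 0.023], [-0.001, 0.208, -0.978]]
ft_force: [-0.3, -0.2, -0.5]
grip_width: 0.0746
```

```bash
python3 - <<'E'
from h import *
tip()
look("wrist","w13");look("scene","s13",(130,250,180,300),6)
E
```

```text
tip [0.0505 0.0002 0.0877] zdir [ 0.208  0.    -0.978] [-31.8  17.8  28.9 131.  -23.3  22.8  22.5]
8.3667 [ 0.4977 -0.0014  0.0564] chute [0.0572 0.0002 0.0564] 0.0746 [-0.3 -0.2 -0.5]
8.4167 [ 0.4992 -0.0012  0.0569] chute [0.0587 0.0002 0.0569] 0.0744 [ 0.5 -0.3  0.7]
```

View pics/w13.png

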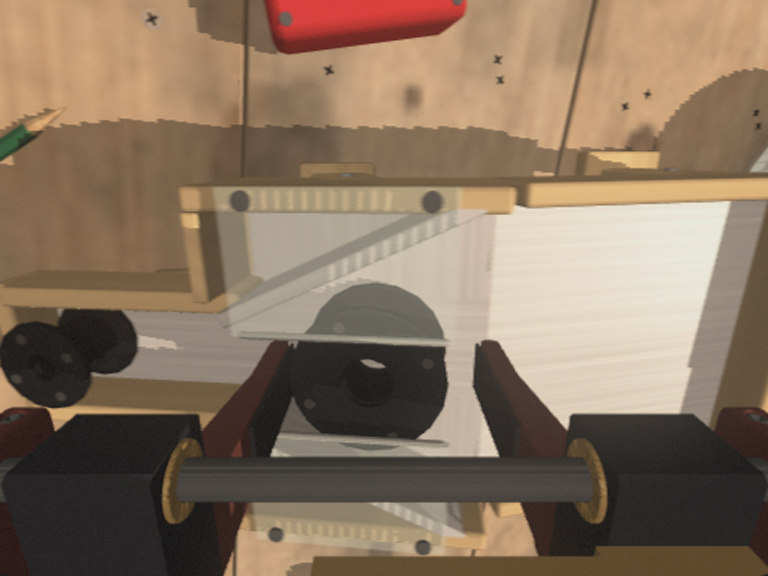

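View pics/s13.png

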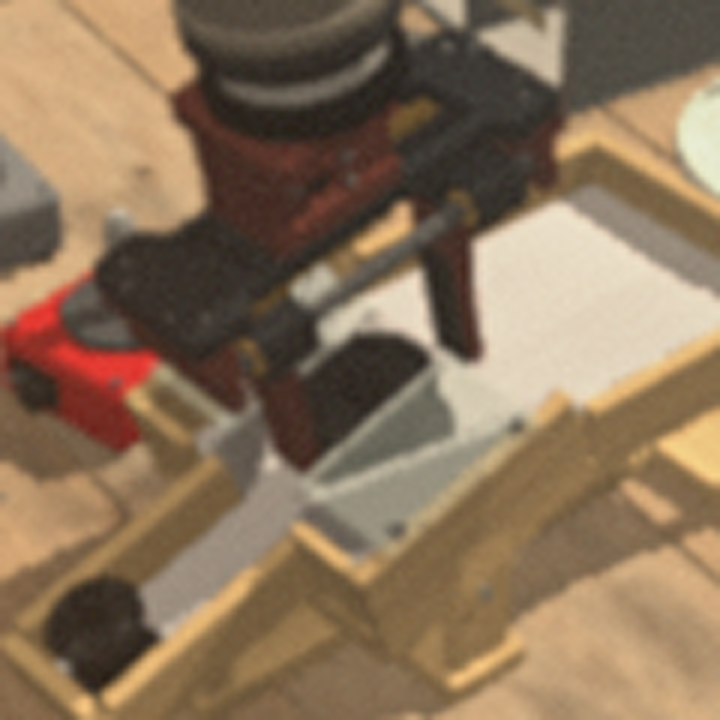

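The bobbin is moving with the finger; its bore is now at (370,380) in the wrist view. I'll push on over the crest.

Emit:
{"api": "arm_command", "payload": {"moves": [[0.005,0.0006,0.0009,0,0,0,85],[0.01,0.0011,0.0018,0,0,0,85],[0.015,0.0017,0.0026,0,0,0,85],[0.02,0.0023,0.0035,0,0,0,85],[0.025,0.0028,0.0043,0,0,0,85],[0.03,0.0034,0.0051,0,0,0,85],[0.034,0.0038,0.006,0,0,0,85],[0.038,0.0043,0.007,0,0,0,85],[0.042,0.0048,0.008,0,0,0,85]]}}

```text
clock: 9.22
eef_pos: [0.5394, 0.0033, 0.0642]
orientation: [[-0.117, 0.971, 0.206], [0.993, 0.115, 0.023], [-0.001, 0.208, -0.978]]
ft_force: [-1.2, 0.1, 0.2]
grip_width: 0.0746
```

```bash
python3 - <<'E'
from h import *
tip()
look("wrist","w14");look("scene","s14",(120,240,190,310),6)
E
```

```text
tip [0.0925 0.0001 0.0955] zdir [ 0.208 -0.    -0.978] [-31.1  20.5  28.9 125.6 -23.5  26.   22.2]
9.2167 [0.5394 0.0033 0.0642] chute [0.0992 0.0001 0.0642] 0.0746 [-1.2  0.1  0.2]
9.2667 [0.5405 0.0035 0.0646] chute [0.1003 0.0002 0.0646] 0.0745 [0.1 0.1 1.7]
```

View pics/w14.png

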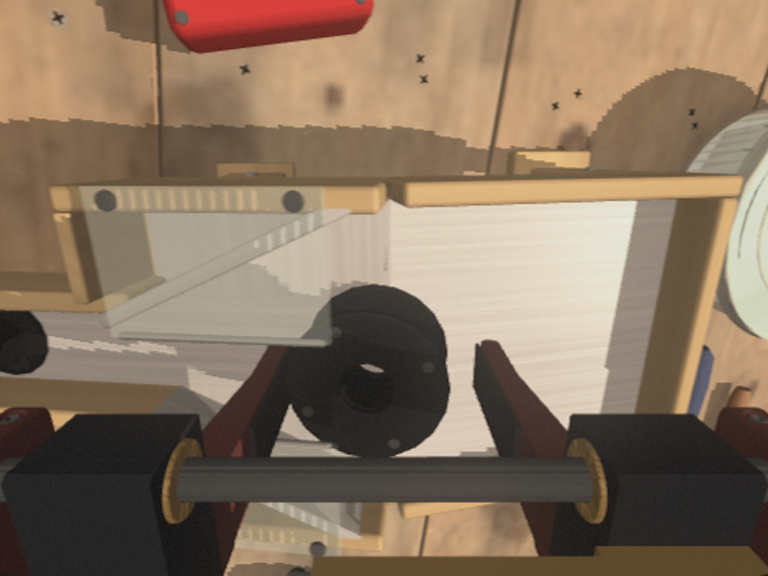

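View pics/s14.png

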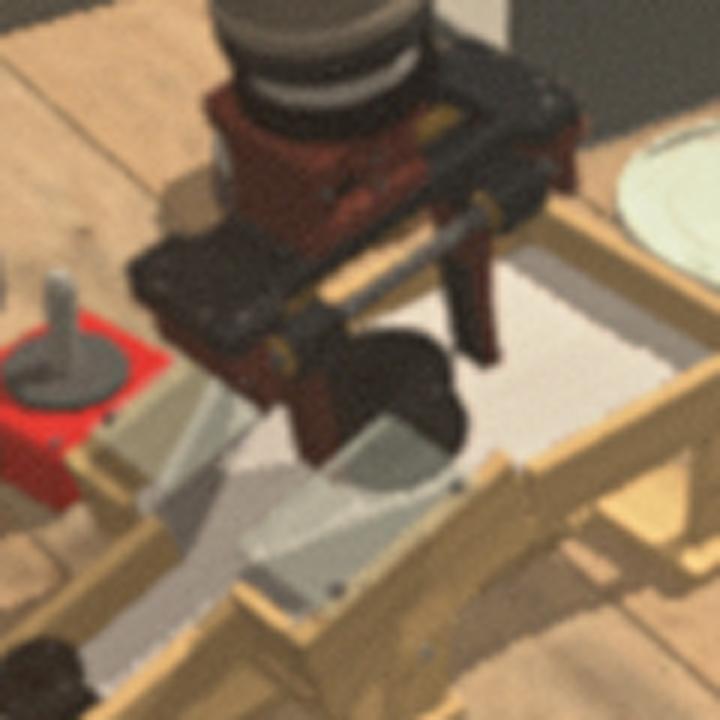

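Emit:
{"api": "arm_command", "payload": {"moves": [[0.005,0.0006,0.0015,0,0,0,85],[0.01,0.0011,0.003,0,0,0,85],[0.015,0.0017,0.004,0,0,0,85],[0.02,0.0023,0.005,0,0,0,85],[0.025,0.0028,0.006,0,0,0,85],[0.03,0.0034,0.006,0,0,0,85],[0.034,0.0038,0.006,0,0,0,85],[0.037,0.0042,0.006,0,0,0,85],[0.039,0.0044,0.006,0,0,0,85],[0.04,0.0045,0.006,0,0,0,85]]}}

```text
clock: 10.15
eef_pos: [0.5793, 0.0078, 0.07]
orientation: [[-0.118, 0.971, 0.206], [0.993, 0.115, 0.023], [-0.001, 0.208, -0.978]]
ft_force: [0.2, 0.5, 0.0]
grip_width: 0.0742
```

```bash
python3 - <<'E'
from h import *
tip()
look("wrist","w15");look("scene","s15",(110,230,200,320),6)
E
```

```text
tip [1.327e-01 1.000e-04 1.013e-01] zdir [ 0.208 -0.    -0.978] [-30.3  23.3  28.8 120.3 -23.9  29.   22.1]
10.15 [0.5793 0.0078 0.07  ] chute [1.393e-01 1.000e-04 7.000e-02] 0.0742 [0.2 0.5 0. ]
10.2 [0.5794 0.0078 0.0701] chute [0.1394 0.0002 0.0701] 0.0747 [ 0.6  0.7 -0.3]
```

View pics/w15.png

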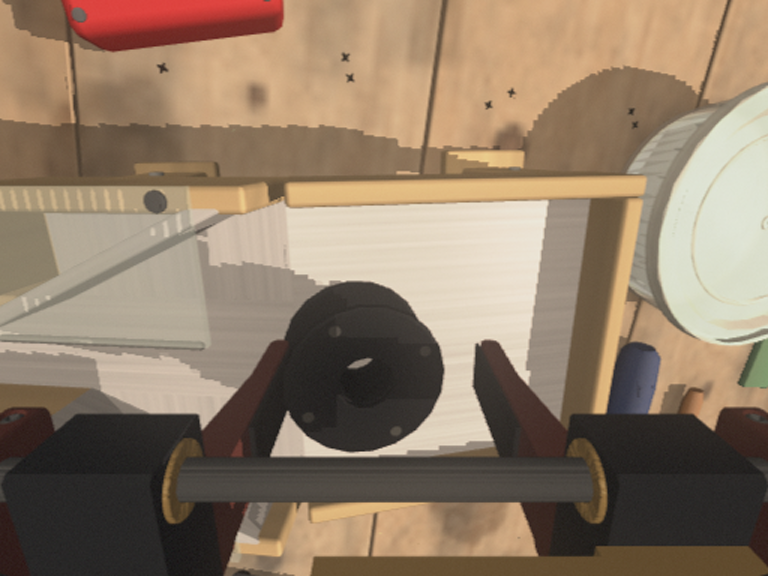

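View pics/s15.png

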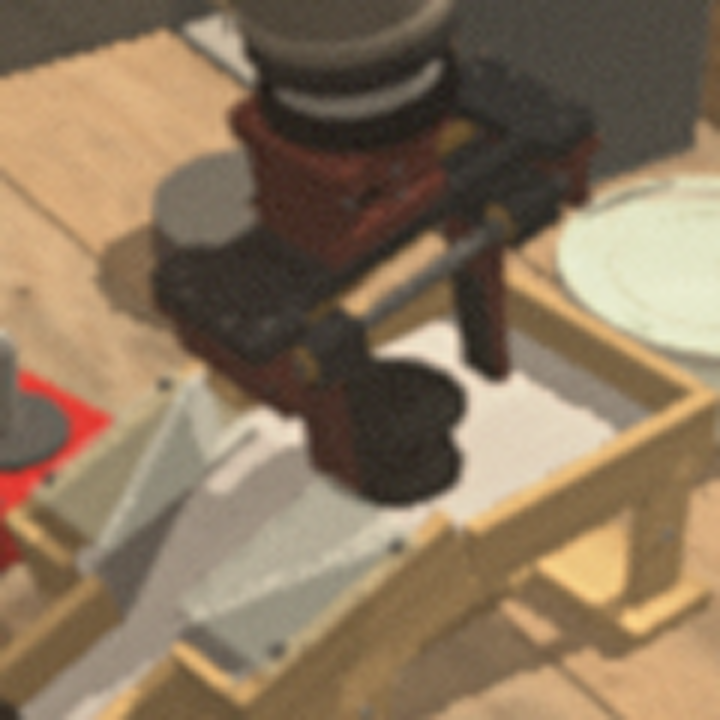

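Emit:
{"api": "arm_command", "payload": {"moves": [[0.004,0.0005,0,0,0,0,85],[0.008,0.0009,0,0,0,0,85],[0.012,0.0013,0,0,0,0,85],[0.016,0.0018,0,0,0,0,85],[0.019,0.0021,0,0,0,0,85],[0.021,0.0024,0,0,0,0,85],[0.022,0.0025,0,0,0,0,85],[0.022,0.0025,0,0,0,0,85],[0.018,0.002,0,-0.0118,0.104,0,85],[0.0153,0.0017,0,-0.0236,0.208,0,85],[0.0153,0.0017,0,-0.0236,0.208,0,85],[0.0153,0.0017,0,-0.0236,0.208,0,85]]}}

```text
clock: 11.25
eef_pos: [0.5957, 0.0097, 0.0697]
orientation: [[-0.118, 0.993, 0.002], [0.993, 0.118, -0.001], [-0.001, 0.002, -1.0]]
ft_force: [-0.8, -1.2, 0.4]
grip_width: 0.0744
```

```bash
python3 - <<'E'
from h import *
tip()
look("wrist","w16");look("scene","s16",(110,230,200,320),6);look("top","t16",(120,260,200,320),5)
E
```

```text
tip [1.557e-01 1.000e-04 1.017e-01] zdir [ 0.002 -0.001 -1.   ] [-30.   30.8  30.9 107.9 -21.1  46.8  18.8]
11.25 [0.5957 0.0097 0.0697] chute [1.558e-01 1.000e-04 6.970e-02] 0.0744 [-0.8 -1.2  0.4]
11.3 [0.5944 0.0093 0.0696] chute [ 1.545e-01 -1.000e-04  6.960e-02] 0.0744 [-0.3 -0.1 -0.4]
11.35 [0.5937 0.0091 0.0697] chute [ 0.1537 -0.0002  0.0697] 0.0749 [0.  0.3 0.1]
```

View pics/w16.png

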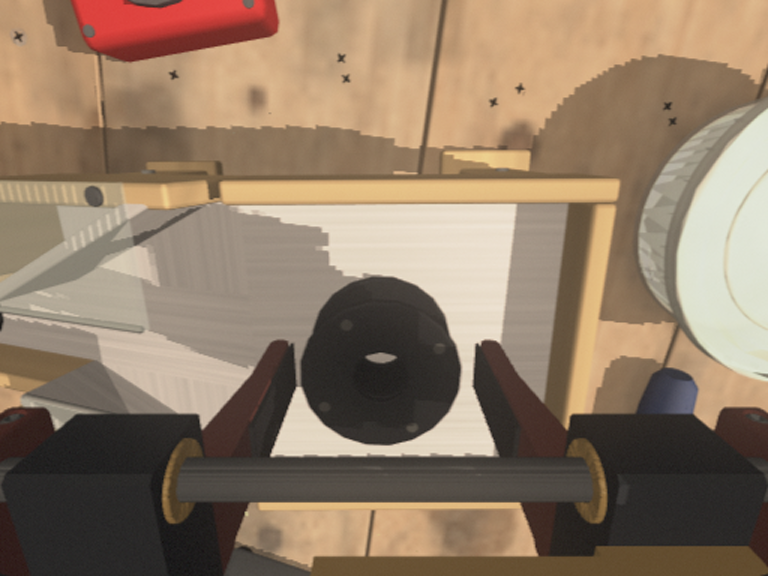

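View pics/s16.png

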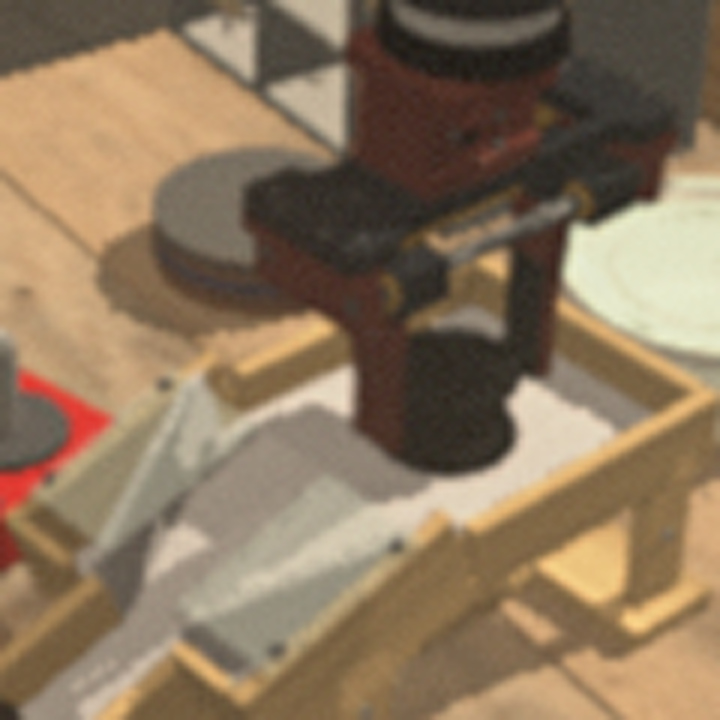

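```bash
python3 - <<'E'
from h import *
W=dict(np.load("w16.npz"))
c=back(W,((381+.5)/1.5-.5,(372.5+.5)/1.5-.5),.1194);print(c,inch(c))
p=cam("top")
s=arm.observe();print(inch(s['eef_pos']))
E
```

```text
[0.594295  0.0156897 0.1194   ] [0.15508668 0.00627286 0.1194    ]
[ 0.15336307 -0.00016298  0.06980042]
```

View pics/t16.png

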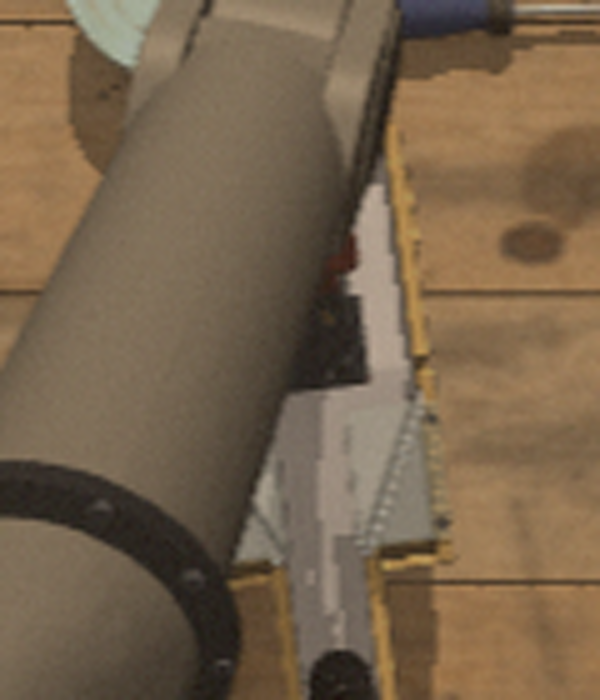

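Emit:
{"api": "arm_command", "payload": {"moves": [[0.0005,0.006,-0.004,0,0,0,85],[0.0005,0.006,-0.009,0,0,0,85],[0.0005,0.006,-0.012,0,0,0,85],[0.0005,0.006,-0.012,0,0,0,85],[0.0005,0.006,-0.012,0,0,0,60],[0.0005,0.006,-0.012,0,0,0,50],[0.0005,0.006,-0.012,0,0,0,50],[0.0005,0.006,-0.012,0,0,0,50],[0.0005,0.006,-0.012,0,0,0,50]]}}

```text
clock: 12.15
eef_pos: [0.595, 0.0154, 0.0582]
orientation: [[-0.118, 0.993, 0.0], [0.993, 0.118, -0.0], [-0.0, 0.0, -1.0]]
ft_force: [0.1, 0.4, -1.4]
grip_width: 0.0603
```

```bash
python3 - <<'E'
from h import *
tip()
W=look("wrist","w17");look("scene","s17",(110,230,200,320),6)
E
```

```text
tip [0.1557 0.0059 0.0902] zdir [ 0. -0. -1.] [-30.1  31.7  30.4 108.3 -21.8  45.8  18.7]
12.15 [0.595  0.0154 0.0582] chute [0.1557 0.0059 0.0582] 0.0603 [ 0.1  0.4 -1.4]
12.2 [0.595  0.0154 0.0582] chute [0.1557 0.0059 0.0582] 0.0603 [ 0.2 -0.4 -1. ]
```

View pics/w17.png

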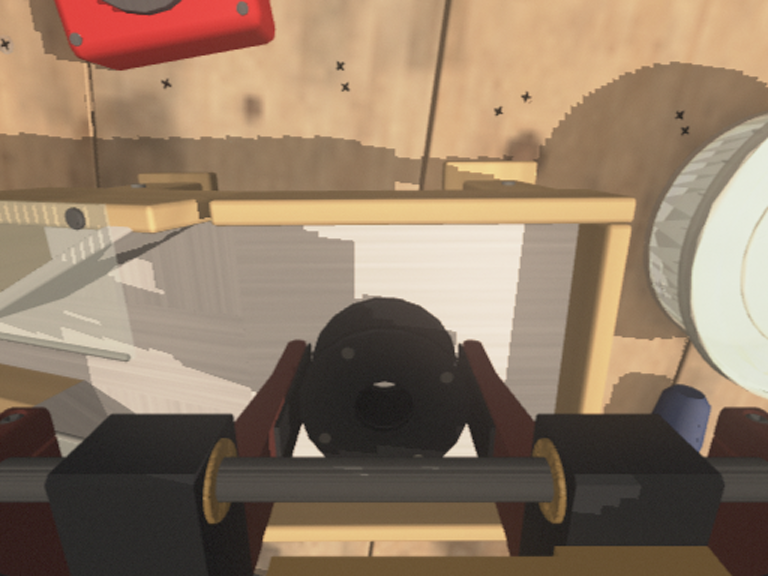

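View pics/s17.png

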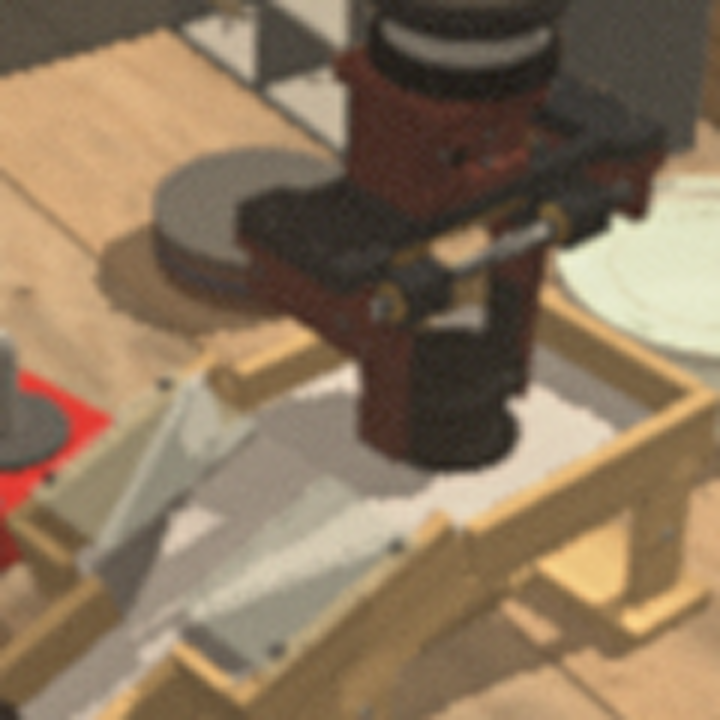

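Emit:
{"api": "arm_command", "payload": {"moves": [[0,0,0.006,0,0,0,50],[0,0,0.02,0,0,0,50],[0,0,0.04,0,0,0,50],[0,0,0.06,0,0,0,50],[0,0,0.085,0,0,0,50],[0,0,0.1,0,0,0,50],[0,0,0.1,0,0,0,50],[0,0,0.1,0,0,0,50]]}}

```text
clock: 12.92
eef_pos: [0.5953, 0.0157, 0.1587]
orientation: [[-0.118, 0.993, 0.002], [0.993, 0.118, 0.001], [0.0, 0.002, -1.0]]
ft_force: [-0.4, 0.8, -1.6]
grip_width: 0.0601
```

```bash
python3 - <<'E'
from h import *
tip()
W=look("wrist","w18");look("scene","s18",(80,220,190,330),5)
E
```

```text
tip [0.156  0.0061 0.1907] zdir [ 0.002  0.    -1.   ] [-33.7  24.4  34.6 104.1 -16.4  56.4  14.5]
12.9167 [0.5953 0.0157 0.1587] chute [0.1561 0.0061 0.1587] 0.0601 [-0.4  0.8 -1.6]
12.9667 [0.5944 0.0157 0.1576] chute [0.1552 0.0063 0.1576] 0.0604 [ 0.4 -0.9 -1.1]
```

View pics/w18.png

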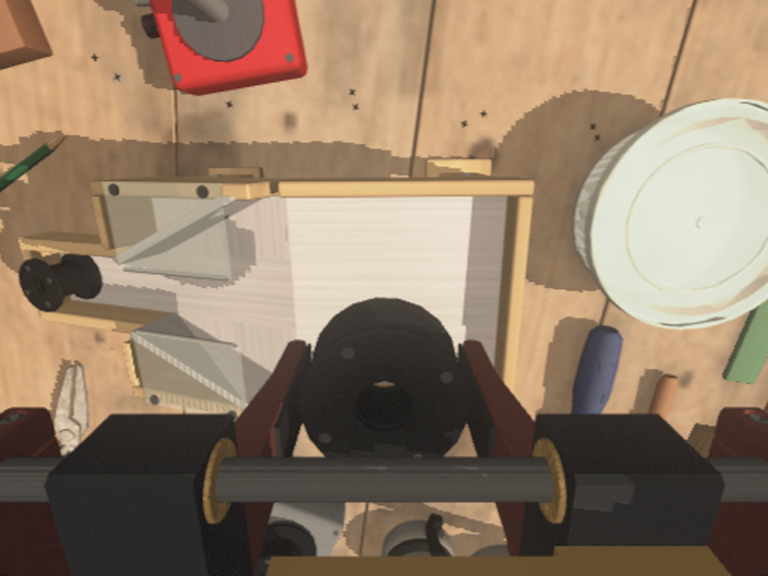

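View pics/s18.png

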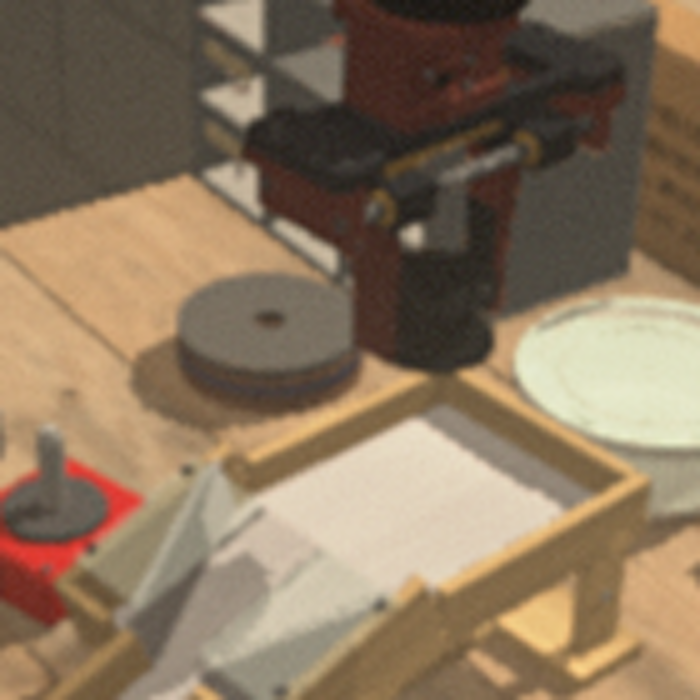

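```bash
python3 - <<'E'
import cv2
a=cv2.imread("pics/w1.png")[5:105,230:340];cv2.imwrite("pics/c5.png",cv2.resize(a,None,fx=6,fy=6,interpolation=cv2.INTER_CUBIC))
a=cv2.imread("pics/w18.png")[285:485,280:490];cv2.imwrite("pics/c6.png",cv2.convertScaleAbs(cv2.resize(a,None,fx=3,fy=3,interpolation=cv2.INTER_CUBIC),alpha=2.2,beta=10))
E
```

```text
(no output)
```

View pics/c5.png

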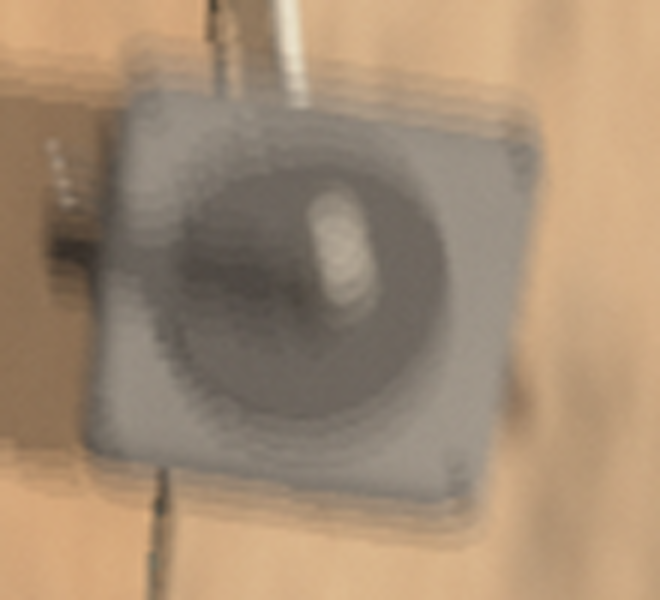

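View pics/c6.png

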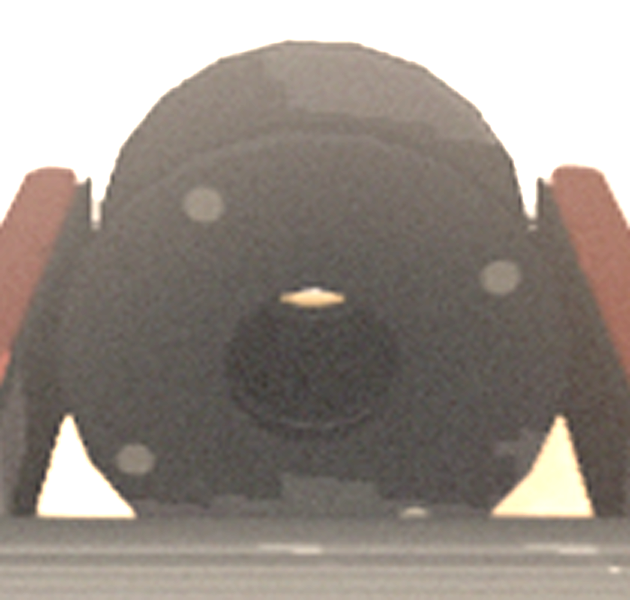

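```bash
python3 - <<'E'
from h import *
W=dict(np.load("w18.npz"))
s=arm.observe()
P=np.array([.5953,.0157,.1587]);R=np.array([[-.118,.993,.0],[.993,.118,0],[0,0,-1.]])
for z in(.0612,):
    c=back(W,((384+.5)/1.5-.5,(405+.5)/1.5-.5),P[2]+z);print(c,R.T@(c-P))
C=-W['R'].T@W['t'];print("cam in tool",R.T@(C-P))
# predict px width of bore at that depth
d=W['R']@c+W['t'];print(d, "bore px (c6)",.021*W['f']/d[2]*4.5)
E
```

```text
[0.59584563 0.0151624  0.2199    ] [-0.00059822  0.00047837 -0.0612    ]
cam in tool [ 0.08494404  0.00048458 -0.19511717]
[-7.41312444e-05  4.07396772e-02  1.53596088e-01] bore px (c6) 176.7518761376474
```

Emit:
{"api": "arm_command", "payload": {"moves": [[-0.01,0.015,0,0,0,0,50],[-0.027,0.041,0,0,0,0,50],[-0.045,0.068,0,0,0,0,50],[-0.063,0.095,0,0,0,0,50],[-0.081,0.122,-0.005,0,0,0,50],[-0.099,0.15,-0.012,0,0,0,50],[-0.117,0.177,-0.02,0,0,0,50],[-0.132,0.2,-0.025,0,0,0,50],[-0.141,0.213,-0.028,0,0,0,50],[-0.145,0.219,-0.028,0,0,0,50],[-0.145,0.219,-0.028,0,0,0,50],[-0.145,0.219,-0.028,0,0,0,50]]}}

```text
clock: 14.02
eef_pos: [0.4502, 0.2336, 0.1298]
orientation: [[-0.117, 0.993, -0.0], [0.993, 0.117, -0.001], [-0.001, -0.0, -1.0]]
ft_force: [0.1, 0.3, -0.5]
grip_width: 0.06
```

Emit:
{"api": "arm_command", "payload": {"moves": [[0,0,0,0,0,0,50],[0,0,0,0,0,0,50],[0,0,0,0,0,0,50],[0,0,0,0,0,0,50]]}}

```text
clock: 14.35
eef_pos: [0.4505, 0.2338, 0.1303]
orientation: [[-0.116, 0.993, 0.0], [0.993, 0.116, 0.0], [0.0, 0.0, -1.0]]
ft_force: [0.4, 0.3, -0.7]
grip_width: 0.06
```

```bash
python3 - <<'E'
from h import *
s=arm.observe();print(s['orientation'].round(4))
W=look("wrist","w19")
print(proj(W,np.array([[.4525,.309,.092],[.4505,.309,.044]]))*1.5)
E
```

```text
[[-1.162e-01  9.932e-01  4.000e-04]
 [ 9.932e-01  1.162e-01  1.000e-04]
 [ 0.000e+00  4.000e-04 -1.000e+00]]
14.35 [0.4505 0.2338 0.1303] chute [0.0367 0.2392 0.1303] 0.06 [ 0.4  0.3 -0.7]
[[403.58154226 173.80873988]
 [397.19854423 169.84576526]]
```

View pics/w19.png

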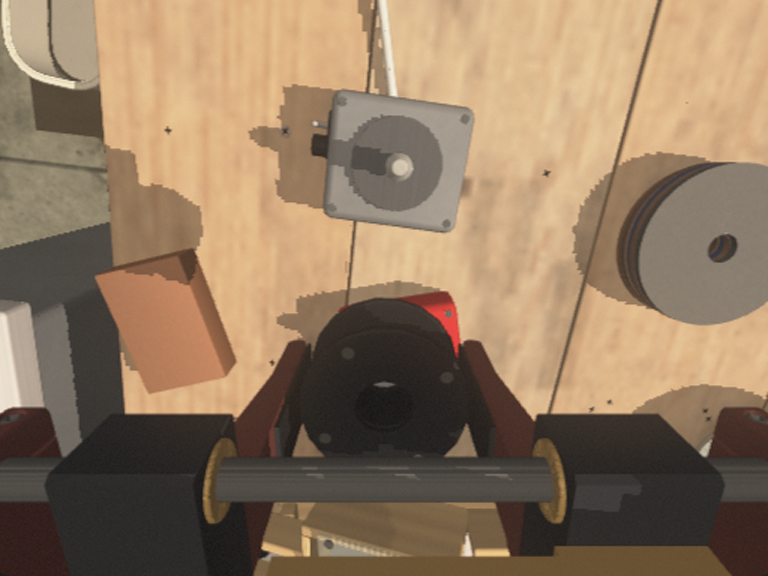

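```bash
python3 - <<'E'
import cv2
a=cv2.imread("pics/w19.png")[80:240,310:490];cv2.imwrite("pics/c7.png",cv2.resize(a,None,fx=4,fy=4,interpolation=cv2.INTER_CUBIC))
E
```

```text
(no output)
```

View pics/c7.png

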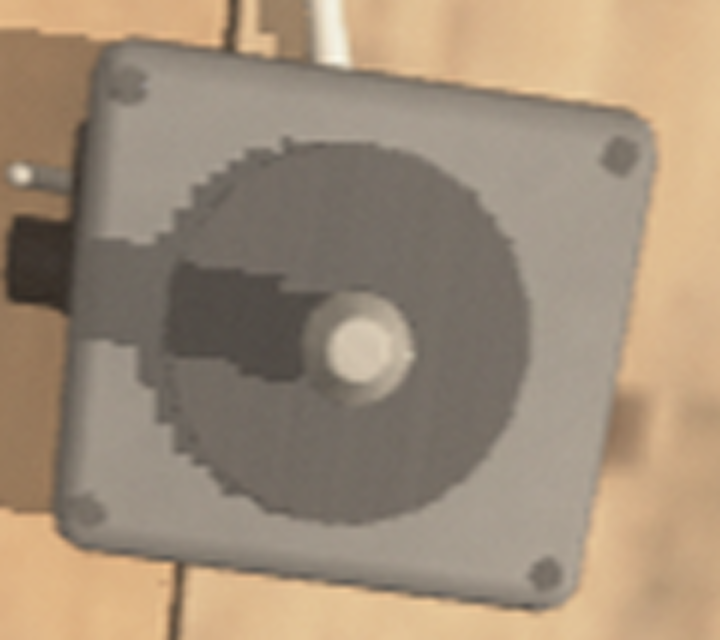

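```bash
python3 - <<'E'
from h import *
W=dict(np.load("w19.npz"))
g=lambda u,v:((310+(u+.5)/4)/1.5-.5,(80+(v+.5)/4)/1.5-.5)
a=back(W,g(361,350),.094);b=back(W,g(347,332),.044);print(a,b)
P=np.array([.4505,.2338,.1303]);R=np.array([[-.1162,.9932,0],[.9932,.1162,0],[0,0,-1.]])
bob=P+R@np.array([-.0006,.0005,0]);print("bob",bob,"shift",(a-bob).round(4),(b-bob).round(4))
E
```

```text
[0.44992436 0.3122711  0.094     ] [0.44926501 0.31339196 0.044     ]
bob [0.45106632 0.23326218 0.1303    ] shift [-0.0011  0.079  -0.0363] [-0.0018  0.0801 -0.0863]
```

Emit:
{"api": "arm_command", "payload": {"moves": [[-0.0005,0.015,0,0,0,0,50],[-0.001,0.035,0,0,0,0,50],[-0.0014,0.055,0,0,0,0,50],[-0.0014,0.07,-0.01,0,0,0,50],[-0.0014,0.077,-0.025,0,0,0,50],[-0.0014,0.0793,-0.04,0,0,0,50],[-0.0014,0.0793,-0.05,0,0,0,50],[-0.0014,0.0793,-0.052,0,0,0,50],[-0.0014,0.0793,-0.052,0,0,0,50],[-0.0014,0.0793,-0.052,0,0,0,50],[-0.0014,0.0793,-0.052,0,0,0,50]]}}

```text
clock: 15.32
eef_pos: [0.4491, 0.3139, 0.079]
orientation: [[-0.117, 0.993, 0.001], [0.993, 0.117, 0.001], [0.001, 0.001, -1.0]]
ft_force: [0.3, 0.5, -1.9]
grip_width: 0.0607
```

```bash
python3 - <<'E'
from h import *
s=arm.observe();R=s['orientation'];print((s['eef_pos']+R@np.array([-.0006,.0005,0])).round(4),"target .4496 .3128")
look("wrist","w20");look("scene","s20",(110,230,110,230),6)
E
```

```text
[0.4497 0.3134 0.079 ] target .4496 .3128
15.3167 [0.4491 0.3139 0.079 ] chute [0.0444 0.319  0.079 ] 0.0607 [ 0.3  0.5 -1.9]
15.3667 [0.4492 0.314  0.079 ] chute [0.0444 0.319  0.079 ] 0.0601 [-1.1 -0.4 -0.8]
```

View pics/s20.png

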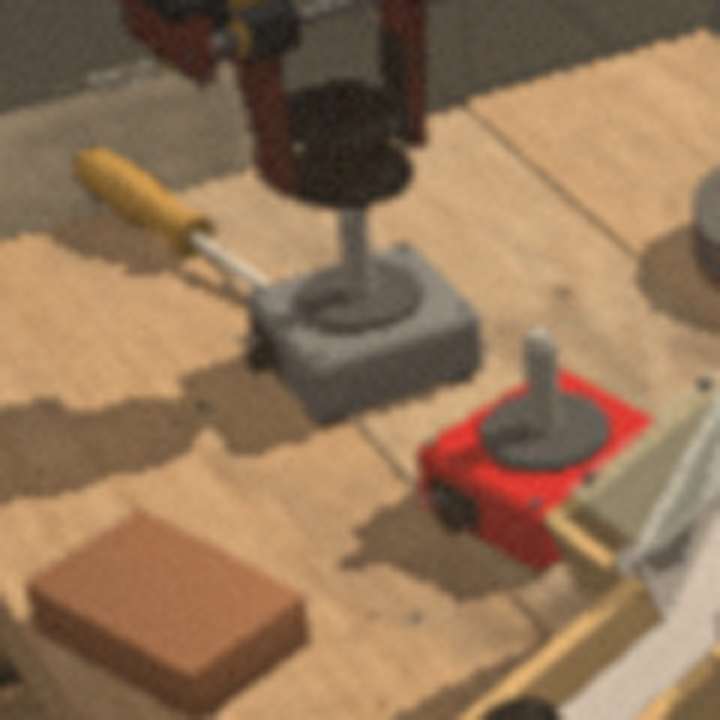

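View pics/w20.png

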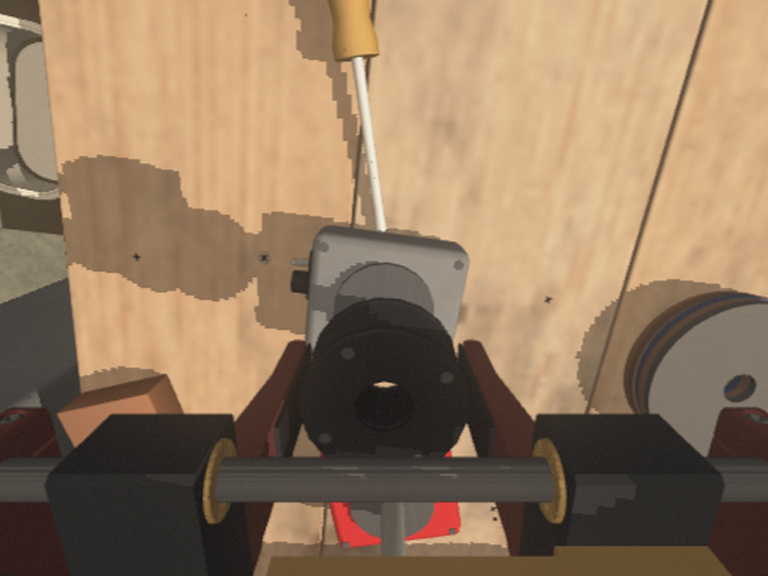

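Emit:
{"api": "arm_command", "payload": {"moves": [[0,-0.0006,-0.005,0,0,0,50],[0,-0.0006,-0.01,0,0,0,50],[0,-0.0006,-0.015,0,0,0,50],[0,-0.0006,-0.02,0,0,0,50],[0,-0.0006,-0.025,0,0,0,50]]}}

```text
clock: 15.83
eef_pos: [0.4483, 0.3131, 0.0524]
orientation: [[-0.118, 0.993, -0.0], [0.993, 0.118, -0.0], [-0.0, -0.0, -1.0]]
ft_force: [-0.0, 0.0, -0.2]
grip_width: 0.0604
```

Emit:
{"api": "arm_command", "payload": {"moves": [[0,0,-0.006,0,0,0,50],[0,0,-0.012,0,0,0,50],[0,0,-0.018,0,0,0,50],[0,0,-0.024,0,0,0,50],[0,0,-0.029,0,0,0,50],[0,0,-0.032,0,0,0,50],[0,0,-0.034,0,0,0,50],[0,0,-0.034,0,0,0,50]]}}

```text
clock: 16.5
eef_pos: [0.4483, 0.313, 0.0187]
orientation: [[-0.118, 0.993, -0.0], [0.993, 0.118, -0.0], [-0.0, -0.0, -1.0]]
ft_force: [-0.5, -0.2, 0.2]
grip_width: 0.0604
```

```bash
python3 - <<'E'
from h import *
look("scene","s21",(110,230,110,230),6)
E
```

```text
16.5 [0.4483 0.313  0.0187] chute [0.0435 0.3182 0.0187] 0.0604 [-0.5 -0.2  0.2]
```

View pics/s21.png

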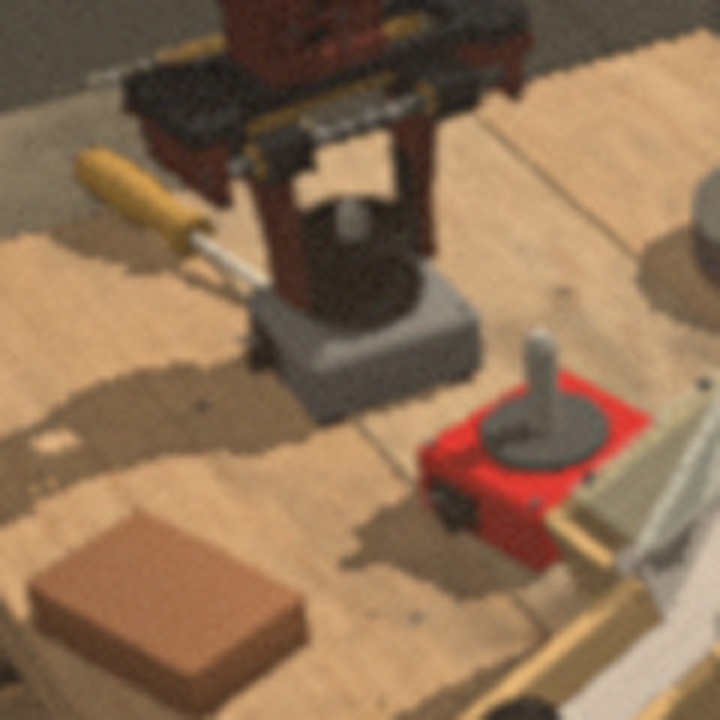

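Emit:
{"api": "arm_command", "payload": {"moves": [[0,0,-0.001,0,0,0,50],[0,0,-0.0018,0,0,0,50],[0,0,-0.0018,0,0,0,50]]}}

```text
clock: 16.8
eef_pos: [0.4486, 0.3133, 0.0174]
orientation: [[-0.118, 0.993, 0.0], [0.993, 0.118, 0.0], [0.0, 0.0, -1.0]]
ft_force: [-0.3, -0.5, -1.6]
grip_width: 0.0605
```

Force is still only the bobbin's weight, with under 1 mm to go. I'll open and let it drop onto the disc, then rise straight up.

Emit:
{"api": "arm_command", "payload": {"moves": [[0,0,0,0,0,0,60],[0,0,0,0,0,0,72],[0,0,0,0,0,0,85],[0,0,0,0,0,0,85],[0,0,0,0,0,0,85],[0,0,0.01,0,0,0,85],[0,0,0.03,0,0,0,85],[0,0,0.06,0,0,0,85],[0,0,0.09,0,0,0,85],[0,0,0.12,0,0,0,85],[0,0,0.12,0,0,0,85]]}}

```text
clock: 17.72
eef_pos: [0.4518, 0.3151, 0.1434]
orientation: [[-0.117, 0.993, 0.007], [0.993, 0.117, 0.007], [0.006, 0.007, -1.0]]
ft_force: [0.9, 0.8, 1.1]
grip_width: 0.0743
```

Emit:
{"api": "arm_command", "payload": {"moves": [[0,-0.04,0,0,0,0,85],[0,-0.08,0,0,0,0,85],[0,-0.08,0,0,0,0,85],[0,-0.08,0,0,0,0,85],[0,-0.08,0,0,0,0,85]]}}

```text
clock: 18.13
eef_pos: [0.4486, 0.2336, 0.1377]
orientation: [[-0.117, 0.993, 0.0], [0.993, 0.117, 0.001], [0.001, 0.0, -1.0]]
ft_force: [0.5, 0.6, -0.5]
grip_width: 0.0747
```

```bash
python3 - <<'E'
from h import *
W=look("wrist","w22");look("scene","s22",(110,230,110,230),6);T=look("top","t22",None,1.5)
for n,c,z in(("w",W,0),):
    print(proj(c,np.array([[.4496,.3128,.094],[.4496,.3128,.078],[.4807,.3128,.078],[.4185,.3128,.078]]))*1.5)
E
```

```text
18.1333 [0.4486 0.2336 0.1377] chute [0.0348 0.2392 0.1377] 0.0747 [ 0.5  0.6 -0.5]
18.1833 [0.4486 0.2343 0.1376] chute [0.0349 0.2399 0.1376] 0.0744 [ 0.4 -0.   0.9]
18.2333 [0.4485 0.2345 0.1375] chute [0.0348 0.2401 0.1375] 0.0749 [-0.3  0.5 -0. ]
[[402.26995528 165.55118267]
 [401.15495123 164.77106134]
 [455.21370558 171.45677069]
 [346.61431777 158.02575566]]
```

View pics/w22.png

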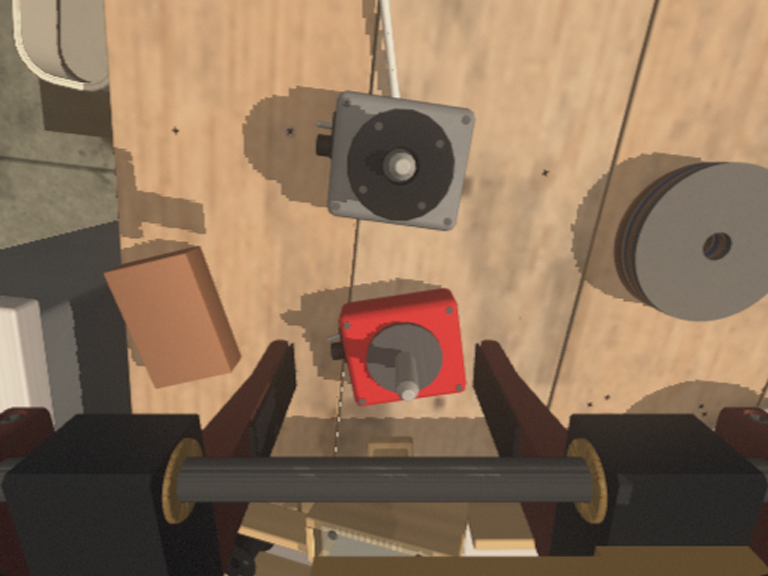

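View pics/s22.png

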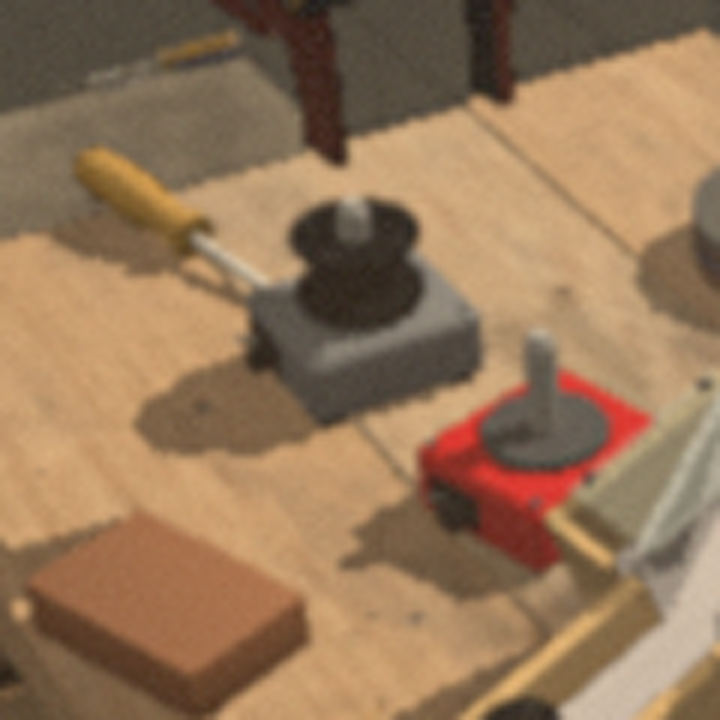

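View pics/t22.png

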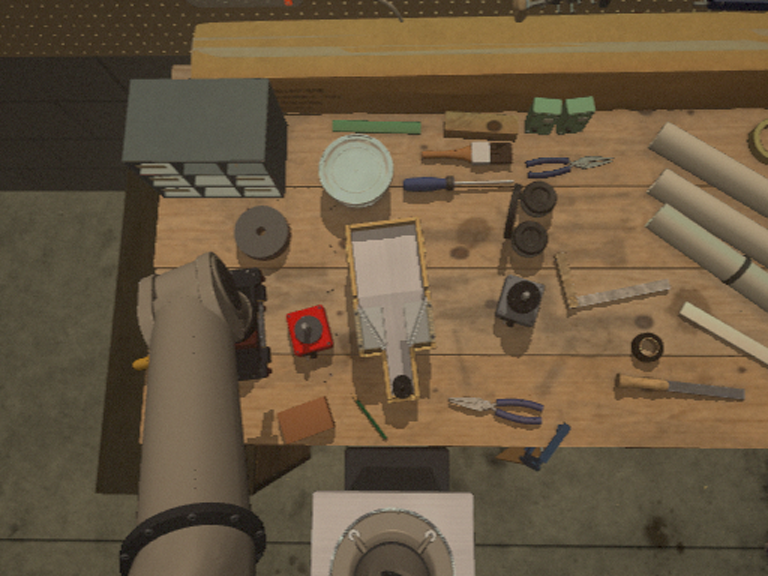

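The wrist view shows the flange centred at (401,165), columns 348–454 against 347–455 predicted for a seated bobbin. The scene view shows it upright on the disc. In the top view the small bobbin (402,386) and the parked bobbin (523,296) are where they were, and the arm is clear.

```bash
python3 -c "
from rig import arm
s=arm.observe();print(s['clock'],s['ft_force'],s['dq'].round(2));print(arm.hand_in())"
```

```text
18.2833 [0.69419134 0.73088172 0.94029407] [-0.15  0.29  0.07  0.19 -0.   -0.11  0.06]
the job is handed in; nothing more can be done
None
```

The large bobbin is on the empty grey winder spindle (winder_a), down on the drive disc as far as the pictures show. I handed the job in at 18.3 s of the 53 s; `hand_in` gives no verdict, so the result is not confirmed.

- **What I did:** I straddled the jammed bobbin through the guard slot with the tool tilted 12°. I pushed it over the crest until it lay flat on the tray at about x = 155 mm, lifted it about 100 mm, lowered it over the spindle and let go.
- **Last checks:** In the wrist view the bobbin's flange lies within about 1 px (roughly 1 mm) of where a seated, centred one should appear. It looks upright in the scene view. The small and parked bobbins look unmoved in the top view, and the arm was clear with about 1 N on the sensor, which is noise level.
- **What failed or disagreed:**
    - The real fingertips sit about 30 mm behind the reported TCP. Because of that, my first push slid over the flange without moving the bobbin, and I corrected for it.
    - The grip read 60.3 mm on the 62 mm flange.
    - The scene camera differed from the fitted chute and spindle positions by a few pixels. I relied on the wrist view for the placing.

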